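# Ready the fruit mill for a batch

## Task

Get the fruit mill ready for a batch: first turn its brass hex nut clockwise (seen from above) with the ring spanner, never gripping the nut itself, until it is fully home; the red cheeks leave only a short swing, so lift the spanner off and reseat it for each stroke. Then load the hopper with every lemon that is there and with the plums tipped out of the blue mug, stand the empty mug upright on its cork coaster and lay the spanner on the two ridges of its blue rest, along it. Last of all start the kitchen timer by pushing its red front button fully in, with the timer's back braced against the steel upstand; leave the jam jar where it stands.

Things in the scene. Friction and masses are not known exactly. Their poses are not given: they have to be found in the camera images.
- nut (a joint): turning of the brass hex nut about its upright axis, rad: 0 is loose, it grows as the nut turns clockwise seen from above, and 3.0 is fully home against a hard stop; it starts anywhere from 0 to 0.5. It turns stiffly (about 0.25 N m of friction) and stays where it is left
- nut_top (a point): centre of the top of the nut; turns with it, z up. 32 mm across flats, 18 mm tall, its top 3 mm stepped in to 28 mm as a lead-in; the x axis is the normal of one of its six flats (the others each 60 degrees on). It stands on a round boss 60 mm across whose top is 18 mm below this point, 50 mm above the worktop
- hopper (a point): centre of the floor of the fruit mill's open steel hopper; axes of the mill: x leads from the nut over the hopper (away from the robot, give or take 0.2 rad), y along the hopper, z up. Inside 140 mm (x) by 220 mm (y); walls 4 mm thick rise 60 mm above the floor, which is 30 mm above the worktop. The nut axis is at x = -135 mm, y = 0 from here
- mill: the fixed fruit mill; origin on the worktop under the nut axis, axes as hopper. Two red cheeks stand beside the nut at 60 degrees either side of the mill's -x direction, 34 to 60 mm from the nut axis, tops 68 mm above the worktop: the spanner's handle can swing about 44 degrees either side of the mill's -x. A foot plate 12 mm high reaches 75 mm in front of the nut, 170 mm wide
- spanner_grip (a point): middle of the handle of the steel ring spanner with black rubber grip (loose, 0.16 kg), half-way up its 22 mm height; x along the handle away from the ring, z up. The handle is a bar 16 mm wide (y), 22 mm tall; the ring's centre is at x = -85 mm from here, the handle's end at x = +73 mm. Fully seated on the nut, its underside lies on the boss and this point is 7 mm below the nut's top
- spanner_ring (a point): centre of the spanner's ring, half-way up; axes as spanner_grip. 55 mm over its flats, with a hexagonal hole right through, 35 mm across flats, one flat's normal along x: it goes over the nut when its x axis is at a multiple of 60 degrees from the nut's x axis (about 11 degrees of play either way)
- rest_top (a point): middle of the fixed blue rest for the spanner (mat 170 mm along its x, 90 mm wide, 4 mm thick) at the height of the tops of its two cross ridges, 22 mm above the worktop; ridges at x = -55 and +55 mm, 16 mm wide. At the start the spanner lies along x over both, its ring towards the +x side, its grip point over this point and 11 mm above it
- coaster: fixed round cork coaster, 110 mm across, 5 mm thick; origin at the centre of its underside
- mug_center (a point): centre, half-way up, of the loose blue mug (0.16 kg): 75 mm tall, 80 mm across at the foot, 100 mm at the rim, walls 3.5 mm leaning out 8 degrees; z up. Its handle, on the -x side, is an upright flat bar 12 mm thick (y), 14 mm deep (x), 50 mm tall, centred at x = -79 mm, z = +2.5 mm; it points to the right (-y) within 0.5 rad. The plums roll out when it is tipped to 95 degrees or more
- upstand: fixed L-shaped steel upstand; origin on the worktop under the middle of its front face; the face is upright, 100 mm wide (y), 55 mm tall, looks along the upstand's -x (towards the robot, turned 0.1 to 0.4 rad to the right of x); it and the timer stand on the right-hand worktop, whose top is at z = 0.006; its foot lies behind it
- timer_center (a point): centre of the loose white kitchen timer, a box 50 mm deep (x), 80 mm wide (y), 70 mm tall, 0.2 kg, its back at first 20 to 60 mm in front of the upstand; x points to its back, z up. It slides when pushed with some 2 N
- button_face (a point): centre of the outer face of the timer's round red push button, 32 mm across, standing out 16 mm from the timer's front (-x) face, 38 mm above its underside; axes as the timer
- timer_button (a joint): travel of the timer's button: 0 out, 0.006 m fully in; it springs back when let go and takes about 5.5 N to push fully in, more than slides the timer along
- jam_jar_center (a point): bystander: jar with red lid, 65 mm across, 97 mm tall, loose; this point is its centre half-way up
- lemon0_center (a point): centre of a lemon (loose, 0.11 kg), 72 mm long (its x axis) and 57 mm thick, lying on its side; None throughout if this lemon is absent. One to three lemons are there
- lemon1_center (a point): centre of a lemon (loose, 0.11 kg), 72 mm long (its x axis) and 57 mm thick, lying on its side; None throughout if this lemon is absent. One to three lemons are there
- lemon2_center (a point): centre of a lemon (loose, 0.11 kg), 72 mm long (its x axis) and 57 mm thick, lying on its side; None throughout if this lemon is absent. One to three lemons are there
- plum0: centre of a dark purple plum, a ball 32 mm across, 22 g, at first in the mug
- plum1: centre of a dark purple plum, a ball 32 mm across, 22 g, at first in the mug
- plum2: centre of a dark purple plum, a ball 32 mm across, 22 g, at first in the mug
- timer: the timer; origin at the centre of its underside, axes as timer_center
- mug: the blue mug; origin at the centre of its underside
- spanner: the spanner; origin under the centre of its ring, axes as spanner_grip

How it is judged:
By the outcome, as a careful person would: the job done as asked, in the order asked, and still so for the second after the job is handed in, with the robot touching nothing.
Of lemon0, lemon1, lemon2 only 1 to 3 are there at a start; the rules pass over those that are not, and their reading is None.
At some moment in a run one of lemon0, lemon1, lemon2, timer may be knocked a few centimetres aside while the robot is not near it.
It also fails if it takes over 210 s, if anything falls off the work surface, if the arm or the gripper's body presses on something with over 40 N, if the wrist force passes 120 N, or if a joint passes its speed limit or range.

## Robot

A 6-joint arm with a two-finger parallel gripper is mounted at the origin on a cart in front of the work surface, level with it; the furniture and walls round the work are solid. World frame = base frame: x ahead of the robot, y to its left, z up, the work surface at z = 0. Lengths are in m, angles in rad, forces in N, time in s.
With the tool pointing down it reaches from about 0.35 to 0.975 m from the base axis. Payload 7.1 kg.
Tool frame: the origin (TCP) lies midway between the tips of the shut fingers; the grasp point (between the pads) lies 19 mm behind it; z points along the fingers, y is the line along which they close (so a half turn about z gives the same grasp; the last joint's range is limited). The gripper opens to 88 mm and grips with 3 to 60 N. Pads are 20 mm wide; open, the fingers measure 115 mm over their backs; the gripper's body (75 mm by 178 mm) begins 61 mm behind the grasp point.
Start: joints at [-1.192, 0.423, 1.63, -0, 1.089, -0.019], TCP at [0.242, -0.576, 0.184] pointing down, gripper open.
Joint ranges: [-3, 3], [-0.9, 2.11], [0.09, 2.58], [-1.31, 4.45], [0.11, 2.69], [-2.54, 2.54]. Speed limits (rad/s): [2.39, 2.39, 3.01, 3.14, 3.14, 3.14].

## Interface

Orientations are given as a unit quaternion [w, x, y, z].
In Python, from station import move_pose, movel, movej, command_gripper, wait, inverse_kinematics, read_camera, camera_info, MotionError, job_done, get_time, get_joint_pos, get_qvel, get_effort, get_tcp_pos, get_ee_rot, get_ft_force, get_ft_torque, get_grip_width, get_finger_force gives the robot as it stands. Calls block until the motion is done:
- move_pose(position, orientation): joint-space move of the TCP to a pose.
- movel(position, frame=None, v=0.15, until_force=None): straight line of the TCP; frame=None keeps the orientation; v is the mean speed in m/s. With until_force (N) it stops when the force on the tool has changed by that much, and returns True; else False.
- movej(angles): joint-space move.
- command_gripper(opening): opening from 0.0 (shut) to 1.0 (fully open); the grip force is fixed at half the most; returns when the fingers have stopped.
- wait(seconds).
- inverse_kinematics(position, orientation): joint angles nearest the present ones, or None.
- read_camera(name): name is "side" or "top" or "wrist"; returns the picture (400x640x3 uint8, red, green, blue); there is no depth.
- camera_info(name): a dict with "intrinsics" (3x3 intrinsics, pixels), "dist" ([k1, k2, p1, p2, k3] as OpenCV has them; the pictures are not rectified), "T" (4x4, takes a point from camera to world coordinates); the wrist camera has in their place "tool_from_camera" (4x4, takes a point from camera to tool coordinates, whose origin is the TCP and whose axes are the flange's). Camera axes: x right, y up, looking along -z (the intrinsics and any distortion apply to the point x, -y, -z); pixel columns grow to the right and rows downward; lengths in m; the calibration is good to about 2 mm. A picture is of the moment at which its call begins: read the wrist's pose just before it. camera_info takes no time and is no camera call.
A pose or a line that the arm cannot do raises MotionError and nothing moves.
- job_done(): hands the job in; it is judged then, once.
Readings, each from a call of its own:
- get_time(): time.
- get_joint_pos(): joint angles.
- get_qvel(): joint speeds.
- get_effort(): joint torques, N m.
- get_tcp_pos(): TCP position.
- get_ee_rot(): TCP orientation.
- get_ft_force(): force on the tool from outside, world axes, zero at the start.
- get_ft_torque(): the same for the moment, N m.
- get_grip_width(): opening from 0.0 (shut) to 1.0 (fully open).
- get_finger_force(): force on a finger pad.
Only numpy, scipy, OpenCV 4.12 (cv2) and the standard library are available. Lean on these libraries where they do the work, as an engineer would, in place of code of your own. Each camera call takes 0.05 s, during which the arm holds its last target. There are 200 camera calls.

## Working session

There is one attempt and no reset: what is moved stays moved. The work goes in short steps, each a Python script; the robot and the scene stay as the last script left them, time stands still between calls to the robot, and variables do not carry over. Pictures are saved under pics/ and viewed, at most 14 in all, crops included, and the job is handed in when it is done.

```bash
ls; mkdir -p pics
python3 - <<'E'
from station import *
import cv2,numpy as np
for n in ("side","top","wrist"):
    im=read_camera(n); cv2.imwrite(f"pics/{n}0.png",im[:,:,::-1]); i=camera_info(n); print(n,{k:np.round(v,4).tolist() for k,v in i.items()})
print(get_ee_rot(),get_tcp_pos(),get_time())
a=cv2.imread("pics/side0.png");b=cv2.imread("pics/top0.png")
E
```

```text
pics
side {'intrinsics': [[382.3085, 0.0, 321.5709], [0.0, 382.3085, 200.761], [0.0, 0.0, 1.0]], 'dist': [-0.0463, 0.0, 0.0, 0.0, 0.0], 'T': [[0.9647, 0.1417, -0.222, 0.2855], [-0.2634, 0.5179, -0.8139, -0.9466], [-0.0004, 0.8436, 0.537, 0.7009], [0.0, 0.0, 0.0, 1.0]]}
top {'intrinsics': [[473.7727, 0.0, 315.6771], [0.0, 473.7727, 198.2304], [0.0, 0.0, 1.0]], 'dist': [0.0193, 0.0, 0.0, 0.0, 0.0], 'T': [[-0.0012, 0.9934, -0.1146, 0.3878], [-0.9999, 0.0008, 0.0167, -0.0148], [0.0167, 0.1146, 0.9933, 1.3764], [0.0, 0.0, 0.0, 1.0]]}
wrist {'intrinsics': [[359.2702, 0.0, 314.8921], [0.0, 359.2702, 200.4253], [0.0, 0.0, 1.0]], 'dist': [-0.013, 0.0, 0.0, 0.0, 0.0], 'tool_from_camera': [[0.0005, 0.9706, 0.2406, 0.0658], [1.0, -0.0005, -0.0004, -0.0004], [-0.0003, 0.2406, -0.9706, -0.2012], [0.0, 0.0, 0.0, 1.0]]}
[-5.68515813e-04  9.80284413e-01  1.97590833e-01 -9.53091570e-05] [ 0.24197786 -0.57574933  0.18300987] 0.15
```

View pics/top0.png

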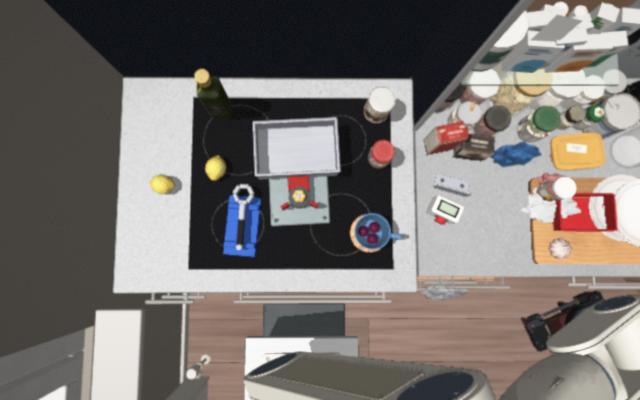

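View pics/side0.png

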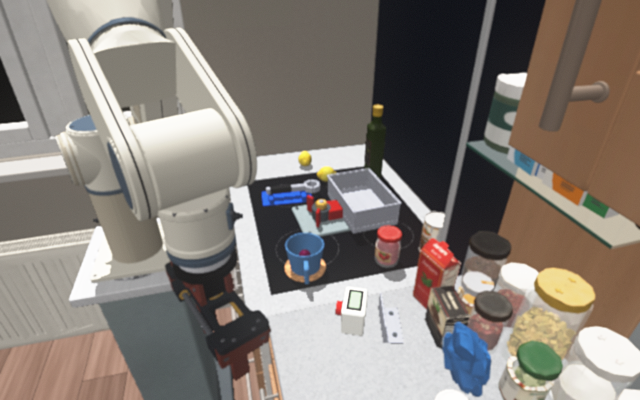

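```bash
cat > h.py <<'E'
from station import *
import cv2,numpy as np,json
from scipy.spatial.transform import Rotation as Ro
def q(psi,pitch=0):
    "tool down, tool x at heading psi; pitch>0 swings the tool z towards +tool x (horizontal at pi/2)"
    R=Ro.from_euler('z',psi)*Ro.from_euler('y',-pitch)*Ro.from_euler('x',np.pi)
    x,y,z,w=R.as_quat(); return [w,x,y,z]
def Rm(): w,x,y,z=get_ee_rot(); return Ro.from_quat([x,y,z,w]).as_matrix()
def shot(name,save=None):
    i=camera_info(name)
    if name=="wrist":
        Tt=np.eye(4);Tt[:3,:3]=Rm();Tt[:3,3]=get_tcp_pos();T=Tt@np.array(i["tool_from_camera"])
    else: T=np.array(i["T"])
    im=read_camera(name)
    if save:
        cv2.imwrite(f"pics/{save}.png",im[:,:,::-1]); np.savez(f"pics/{save}.npz",T=T,K=i["intrinsics"],d=i["dist"])
    return im,(T,np.array(i["intrinsics"]),np.array(i["dist"]))
def load(s):
    z=np.load(f"pics/{s}.npz"); return cv2.imread(f"pics/{s}.png")[:,:,::-1],(z["T"],z["K"],z["d"])
def ray(c,uv):
    T,K,d=c; p=cv2.undistortPoints(np.array(uv,float).reshape(-1,1,2),K,d).reshape(-1,2)
    v=np.c_[p[:,0],-p[:,1],-np.ones(len(p))]@T[:3,:3].T
    return T[:3,3],v/np.linalg.norm(v,axis=1,keepdims=True)
def onz(c,uv,z):
    o,v=ray(c,uv); return o+v*((z-o[2])/v[:,2])[:,None]
def tri(c1,u1,c2,u2):
    o1,v1=ray(c1,u1);o2,v2=ray(c2,u2);A=np.zeros((3,3));b=np.zeros(3)
    for o,v in((o1,v1[0]),(o2,v2[0])):
        M=np.eye(3)-np.outer(v,v);A+=M;b+=M@o
    p=np.linalg.solve(A,b); gap=[np.linalg.norm(np.cross(p-o,v)) for o,v in((o1,v1[0]),(o2,v2[0]))]
    return p,max(gap)
def proj(c,P):
    T,K,d=c; p=(np.atleast_2d(P)-T[:3,3])@T[:3,:3]; p=p*[1,-1,-1]
    return cv2.projectPoints(p,np.zeros(3),np.zeros(3),K,d)[0].reshape(-1,2)
def blobs(im,lo,hi,amin=30):
    m=cv2.inRange(cv2.cvtColor(im,cv2.COLOR_RGB2HSV),lo,hi)
    cs=cv2.findContours(m,cv2.RETR_EXTERNAL,cv2.CHAIN_APPROX_NONE)[0]
    return sorted([c for c in cs if cv2.contourArea(c)>amin],key=cv2.contourArea,reverse=True)
def cen(c): m=cv2.moments(c); return np.array([m['m10']/m['m00'],m['m01']/m['m00']])
E
python3 - <<'E'
from h import *
for k,(x,y,z) in enumerate([(.45,-.30,.28),(.45,-.05,.28),(.48,.22,.28)]):
    move_pose([x,y,z],q(0)); shot("wrist",f"w{k}")
im,_=shot("top","top1")
print(get_time(),get_joint_pos())
E
```

```text
3.7417 [ 4.04608163e-01  1.75180051e-01  1.74335771e+00 -3.00998052e-04
  1.22314898e+00  1.97746885e+00]
```

View pics/w0.png

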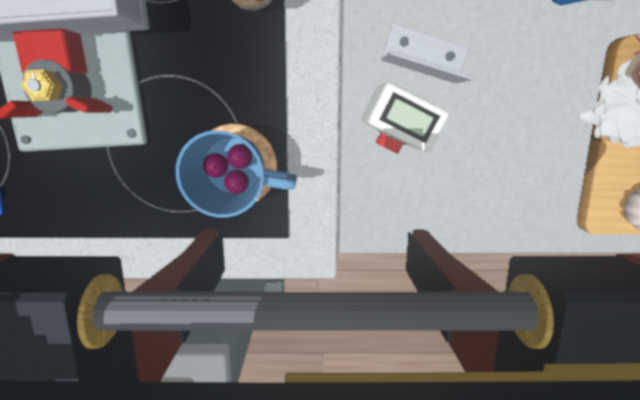

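View pics/w1.png

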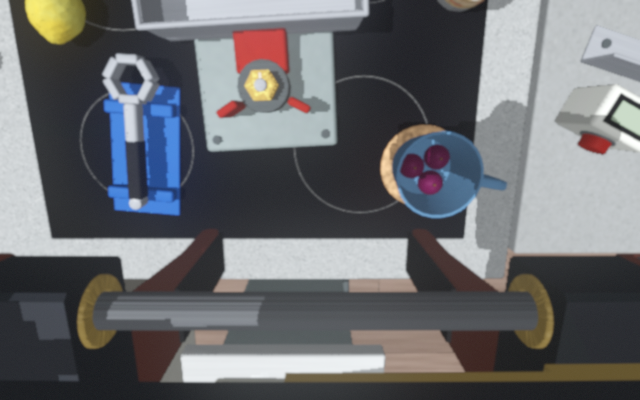

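View pics/w2.png

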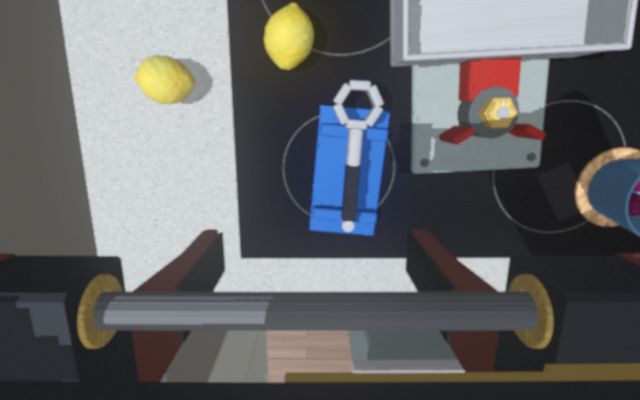

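```bash
cat > m.py <<'E'
from h import *
W=[load(f"w{k}") for k in range(3)]; top=load("top1")
HSV={'y':((20,90,110),(34,255,255)),'b':((105,150,90),(122,255,255)),'r':((0,170,90),(8,255,255)),'brass':((14,60,90),(34,255,255))}
def show(n,p): print(n,np.round(p,4).tolist())
for k,(im,c) in enumerate(W):
    for n in HSV:
        for b in blobs(im,*HSV[n],60):
            (u,v)=cen(b)
            if v<225: print(k,n,np.round([u,v],1),cv2.contourArea(b),[np.round(t,1) for t in cv2.minAreaRect(b)])
    # plate
    hsv=cv2.cvtColor(im,cv2.COLOR_RGB2HSV)
im=W[1][0]; print([im[p[1],p[0]].tolist() for p in ((220,120),(330,100),(131,115),(136,200),(110,70),(264,85),(285,75),(240,60),(400,130))])
for n,p in dict(nut=((264,85),(502,111))).items(): print(n,tri(W[1][1],p[0],W[2][1],p[1]))
E
python3 m.py
python3 - <<'E'
import cv2
a=cv2.imread('pics/w1.png')[0:240,90:390]; b=cv2.imread('pics/w0.png')[0:240,340:500]
cv2.imwrite('pics/c1.png',cv2.resize(cv2.hconcat([a]),None,fx=2.5,fy=2.5,interpolation=2))
E
```

```text
0 y [39.9 85.5] 845.0 [array([41., 85.]), array([30., 38.]), np.float64(90.0)]
0 r [43.1 53.1] 631.5 [array([43.5, 54. ]), array([49., 28.]), np.float64(0.0)]
0 r [  6.6 109.3] 128.0 [array([  6.3, 109.1]), array([ 9.1, 18.4]), np.float64(51.3)]
0 r [ 75.8 104.1] 63.0 [array([ 76.3, 104.3]), array([18.8,  5.3]), np.float64(24.4)]
0 brass [608.5 187.3] 4528.0 [array([608.5, 184.5]), array([97., 61.]), np.float64(90.0)]
0 brass [41. 85.] 976.0 [array([41.5, 84.5]), array([31., 39.]), np.float64(90.0)]
0 brass [619.5  54.7] 854.5 [array([617.6,  56.1]), array([26.2, 53.5]), np.float64(40.6)]
0 brass [253.8 141.4] 750.0 [array([250.2, 141.1]), array([74.5, 24.3]), np.float64(36.2)]
0 brass [247.5   2.4] 103.0 [array([248.5,   3. ]), array([ 6., 33.]), np.float64(90.0)]
1 y [55.  18.5] 1996.0 [array([53.5, 21.5]), array([43., 59.]), np.float64(90.0)]
1 y [261.1  84.8] 747.5 [array([261.5,  85. ]), array([30., 33.]), np.float64(90.0)]
1 b [150.2 153.3] 5824.5 [array([141.5, 150. ]), array([130.,  77.]), np.float64(90.0)]
1 b [130.9  87.3] 131.5 [array([130.3,  87.9]), array([18.2, 10.6]), 
[... 1053 characters left out ...]
np.float64(87.0)]
2 r [533.  132.6] 131.0 [array([530.7, 131.4]), array([27.5,  9.7]), np.float64(9.5)]
2 brass [288.1  36.3] 2479.5 [array([288.1,  36.3]), array([55.4, 56.3]), np.float64(50.2)]
2 brass [164.2  79.3] 2047.0 [array([164.,  79.]), array([55.2, 46.7]), np.float64(45.0)]
2 brass [597.8 182.4] 1319.0 [array([603.4, 182.1]), array([52.2, 84.3]), np.float64(17.9)]
2 brass [498.  112.4] 869.0 [array([497.5, 112. ]), array([30., 37.]), np.float64(90.0)]
[[187, 199, 202], [177, 190, 192], [212, 217, 225], [213, 217, 224], [211, 217, 225], [197, 201, 208], [107, 111, 113], [203, 76, 72], [46, 38, 37]]
nut (array([0.54573913, 0.00630993, 0.06145754]), np.float64(0.0008744058891793973))
```

View pics/c1.png

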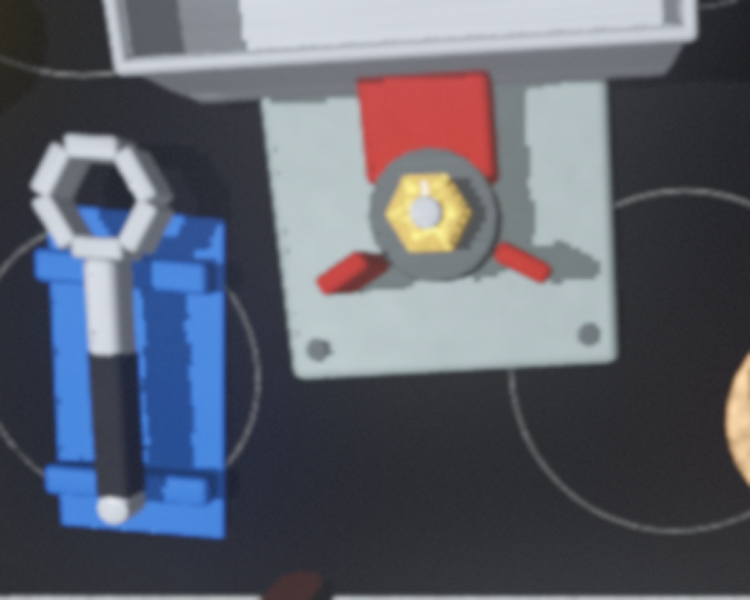

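Run:
```python
from h import *
W=[load(f"w{k}") for k in range(3)]
c0,c1,c2=[w[1] for w in W]
P=lambda n,*a: print(n,*[np.round(x,4).tolist() for x in a])
P("nut",*tri(c1,(259.8,84.8),c2,(501,112)))
ring,g=tri(c1,(131,79),c2,(359,104)); P("ring",ring,g)
P("ringz",onz(c1,(131,79),.044),onz(c2,(359,104),.044))
P("end",onz(c1,(136,203),.044),onz(c2,(348.5,226),.044))
P("plate front",onz(c1,[(208,151),(336,144.5)],.012),onz(c2,[(413,174),(542,167)],.012))
P("lemonA",*tri(c1,(55,18.5),c2,(288,36.3))); P("z",onz(c2,[(287.9,36.3),(164.2,79.4)],.0285))
print(blobs(load('top1')[0],(20,90,110),(34,255,255),20).__len__(),[np.round(cen(b)) for b in blobs(load('top1')[0],(20,90,110),(34,255,255),20)])
n=onz(c1,(259.8,84.8),.068)[0]
move_pose([ring[0]-.046-.066,ring[1]-.01,.2],q(0)); shot("wrist","s1")
move_pose([n[0]-.066,n[1],.13],q(0)); shot("wrist","n1")
move_pose([n[0]-.066,n[1]+.06,.15],q(0)); shot("wrist","n2")
a=load("s1")[0][:,:,::-1][0:250,200:440]; b=load("n1")[0][:,:,::-1][20:270,200:440]
cv2.imwrite("pics/c2.png",cv2.resize(cv2.hconcat([a,b]),None,fx=1.66,fy=2.0,interpolation=2)) if 0 else cv2.imwrite("pics/c2.png",cv2.resize(cv2.hconcat([a,b]),None,fx=1.66,fy=1.66,interpolation=2))
print(get_time())
```

```text
nut [0.5451, 0.0102, 0.0672] 0.0004
ring [0.5541, 0.1665, 0.0372] 0.0004
ringz [[0.5531, 0.1632, 0.044]] [[0.5543, 0.1673, 0.044]]
end [[0.4044, 0.1749, 0.044]] [[0.4038, 0.1763, 0.044]]
plate front [[0.4662, 0.0888, 0.012], [0.4745, -0.0778, 0.012]] [[0.4655, 0.0894, 0.012], [0.475, -0.0811, 0.012]]
lemonA [0.6262, 0.2507, 0.0309] 0.0045
z [[0.6312, 0.2507, 0.0285], [0.5835, 0.4002, 0.0285]]
4 [array([214., 168.]), array([531.,  90.]), array([201.,  76.]), array([299., 195.])]
5.475
```

View pics/c2.png

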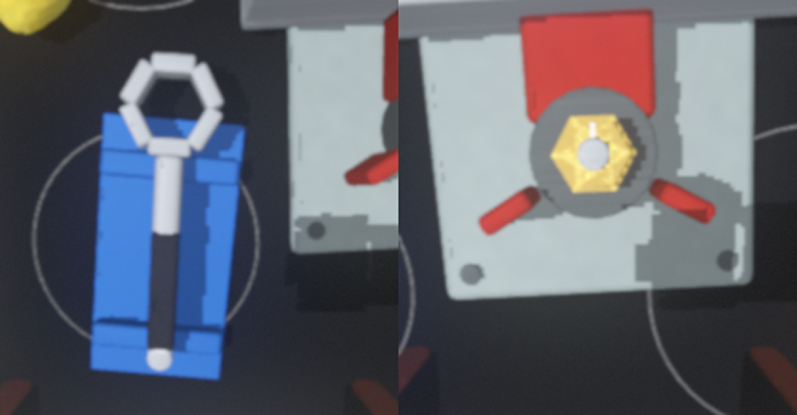

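Run:
```python
from h import *
P=lambda n,*a: print(n,*[np.round(x,4).tolist() for x in a])
i,c=load("s1"); r,e=onz(c,[(303.6,62.7),(295.8,216.3)],.044); P("ring,end",r,e)
_,cn=load("n1");_,cm=load("n2"); N=onz(cn,(317.2,112.8),.068)[0]; P("nut",N)
def hexang(save):
    im,c=load(save); u=proj(c,[N])[0]
    b=min(blobs(im,(14,60,90),(34,255,255),200),key=lambda b:np.linalg.norm(cen(b)-u)); h=cv2.convexHull(b).reshape(-1,2)
    p=onz(c,h,.065)[:,:2]; hp=cv2.approxPolyDP(np.float32(p)*1000,3,True).reshape(-1,2); P("poly",cen(np.float32(p)*1000),hp)
    d=np.diff(np.r_[hp,hp[:1]],axis=0); P("edge ang",np.degrees(np.arctan2(d[:,1],d[:,0]))%60,np.linalg.norm(d,axis=1))
hexang("n1");hexang("n2")
ring=(r[:2]+np.array([.5541,.1665]))/2; end=(e[:2]+np.array([.404,.1757]))/2
d=(end-ring)/np.linalg.norm(end-ring); psi=np.arctan2(-d[1],-d[0]); g=ring+.085*d; P("grip",g,np.degrees(psi))
move_pose([*g,.10],q(psi)); movel([*g,.014],v=.12)
print(get_ft_force()); command_gripper(0); print("w",get_grip_width(),get_finger_force(),get_ft_force())
movel([*g,.11],v=.15); print(get_ft_force(),get_ft_torque())
gn=N[:2]-[.085,0]
move_pose([*gn,.082],q(0)); shot("wrist","k1"); print(get_time())
json.dump(dict(N=N.tolist(),g=g.tolist(),psi=psi),open("st.json","w"))
```

```text
ring,end [0.5538, 0.1674, 0.044] [0.4035, 0.1768, 0.044]
nut [0.5445, 0.0097, 0.068]
poly [544.8527, 9.5311] [[561.0418090820312, 1.283400058746338], [546.5145874023438, -8.952400207519531], [528.7108764648438, 0.9879999756813049], [528.7103881835938, 18.584199905395508], [542.9971923828125, 27.903600692749023], [559.6737060546875, 20.525299072265625]]
edge ang [35.168399810791016, 30.823699951171875, 30.001800537109375, 33.116600036621094, 36.13349914550781, 34.06669998168945] [17.771099090576172, 20.39069938659668, 17.596200942993164, 17.05769920349121, 18.23590087890625, 19.2903995513916]
poly [544.8953, 10.29] [[560.805419921875, 0.2402999997138977], [545.92822265625, -9.32450008392334], [532.1138916015625, -2.452500104904175], [528.8776245117188, 19.454700469970703], [543.4050903320312, 29.527999877929688], [557.692626953125, 23.179100036621094]]
edge ang [32.737701416015625, 33.55160140991211, 38.403499603271484, 34.73720169067383, 36.04130172729492, 37.72779846191406] [17.686599731445312, 15.429200172424316, 22.144899368286133, 17.678199768066406, 15.634599685668945, 23.14900016784668]
grip [0.4691, 0.1722] -3.5493
[-0.75847147  0.23751857 -0.77954363]
w 0.007812991926743711 0.0 [-0.61437757  0.17499467  0.67374174]
[-0.57808193 -0.24965095 -0.5133994 ] [ 0.05840988  0.01947964 -0.00961255]
9.7583
```

View pics/k1.png

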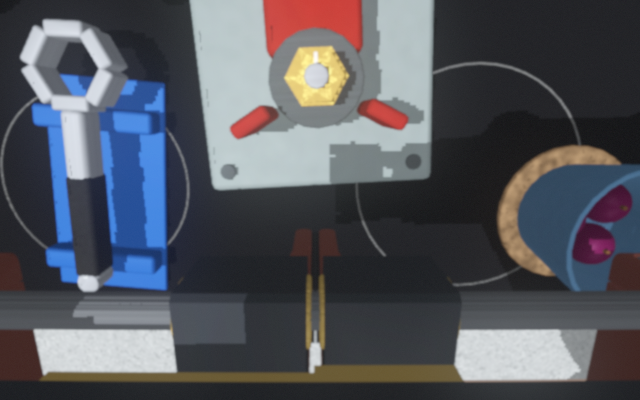

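Run:
```python
from h import *
print(get_tcp_pos(),get_ee_rot(),get_grip_width())
_,c=load("k1"); print(proj(c,[[.469,.172,.044],[.5445,.0097,.068],[.554,.167,.044],[.4035,.1765,.044]]))
command_gripper(1.0);print(get_grip_width())
move_pose([.4691,.1722,.10],q(np.radians(-3.55))); print(get_tcp_pos());movel([.4691,.1722,.014],v=.12); print(get_tcp_pos(),get_grip_width(),get_ft_force())
command_gripper(0.3); wait(.2); print(get_grip_width(),get_finger_force()); command_gripper(0.0); print(get_grip_width(),get_finger_force())
shot("wrist","k2")
```

```text
[0.45992008 0.01047143 0.08185286] [-1.19519354e-04  9.99999993e-01  1.81031530e-05 -4.62040964e-06] 0.00665722934156196
[[ 79.61335216 196.29815902]
 [316.11477821  76.40248618]
 [ 66.61516233  65.15992852]
 [ 87.8478312  283.49928302]]
0.9972177007353359
[0.46861321 0.17172109 0.09972926]
[0.46956216 0.1719882  0.01437911] 1.001546463305039 [ 0.75974106  0.70397079 -0.13888939]
0.30310479355270675 0.0
0.005854417237668648 0.0
```

View pics/k2.png

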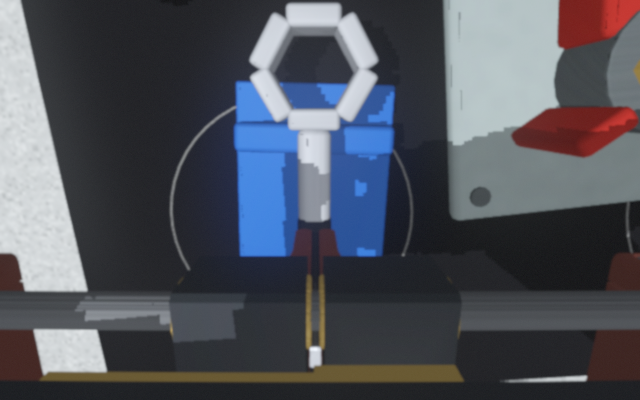

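Run:
```python
from h import *
im,c=shot("side","sd"); u=proj(c,[[.469,.172,.03]])[0]; print(u,get_grip_width(),get_finger_force(),get_ft_force(),get_ft_torque())
x,y=int(u[0]),int(u[1]); a=im[y-70:y+60,x-80:x+80,::-1]; 
w=load("k2")[0][170:300,240:400,::-1]
cv2.imwrite("pics/sdc.png",cv2.resize(cv2.hconcat([a,w]),None,fx=2.5,fy=2.5,interpolation=2))
```

```text
[287.35025124 189.2846841 ] 0.006465689945536739 0.0 [ 0.24825112  0.31546101 -0.29097096] [0.02615848 0.05675424 0.00457746]
```

View pics/sdc.png

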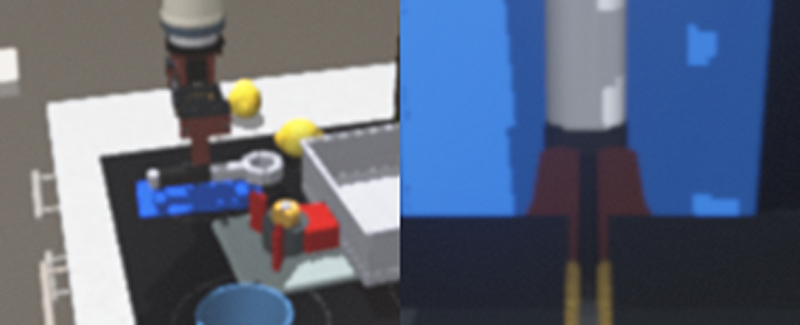

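Run:
```python
from h import *
command_gripper(1.0)
p=get_tcp_pos(); f0=get_ft_force()
try:
    print(movel([.4691,.1722,-.02],v=.04,until_force=4), get_tcp_pos(), get_ft_force()-f0)
except MotionError as e: print(e)
command_gripper(0.0); print(get_grip_width(),get_finger_force(), get_tcp_pos())
```

```text
False [ 0.46925967  0.17227171 -0.01985973] [-1.42484219 -0.06184548  0.77430351]
0.1808076642457032 29.999064803123474 [ 0.46913843  0.17223444 -0.01999516]
```

Run:
```python
from h import *
S=json.load(open("st.json")); N=np.array(S["N"])
movel([.4691,.1722,.06],v=.15); print(get_grip_width(),get_finger_force(),get_ft_force(),get_ft_torque())
gn=N[:2]-[.085,0]
move_pose([*gn,.04],q(0)); im,c=shot("wrist","k3"); print(get_tcp_pos(),get_time())
m=cv2.inRange(cv2.cvtColor(im,cv2.COLOR_RGB2HSV),(0,0,170),(180,40,255)); 
for b in sorted(cv2.findContours(m,cv2.RETR_LIST,cv2.CHAIN_APPROX_NONE)[0],key=cv2.contourArea)[-6:]: print(cv2.contourArea(b),cen(b),cv2.boundingRect(b))
cv2.imwrite("pics/k3c.png",cv2.resize(im[0:270,180:460,::-1],None,fx=2,fy=2,interpolation=2))
```

```text
0.18171302916297163 29.998674988746643 [ 0.5856326   0.38232839 -1.10803192] [ 0.04780354  0.0024971  -0.01698798]
[0.45986065 0.01046098 0.03975245] 19.5333
1772.5 [244.4157969  125.61880583] (209, 102, 76, 44)
1822.0 [ 82.54061471 365.65797658] (40, 355, 96, 26)
2189.5 [542.84752988 367.28811753] (495, 354, 95, 28)
4761.0 [429.13712105  64.33364839] (389, 0, 65, 152)
9045.0 [313.91017137  55.95990418] (257, 3, 115, 107)
36458.5 [275.76732449  89.75689254] (169, 0, 236, 202)
```

View pics/k3c.png

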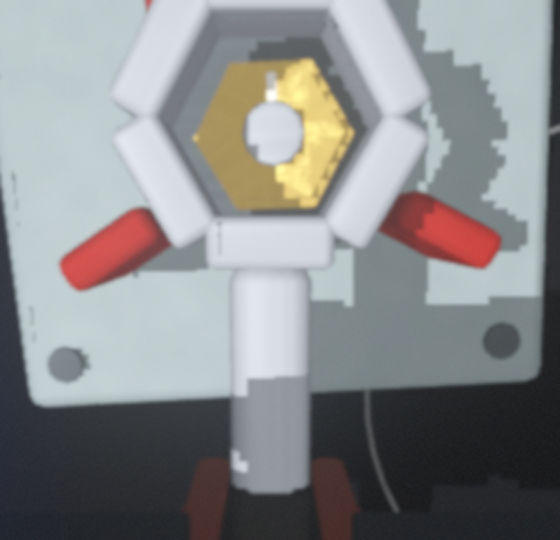

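Run:
```python
from h import *
S=json.load(open("st.json"))
_,c=load("k3"); 
for z in(.104,.11): print(onz(c,(314.5,56.5),z)[0])
nn=onz(c,(317,66.5),.068)[0]; print(nn)
N=(np.array(S["N"])[:2]+nn[:2])/2; r=onz(c,(314.5,56.5),.106)[0][:2]; t=np.array([.45986,.01046])
off=r-t; print("ring off",off)   # ring relative to TCP at psi=0
psi=.04; ro=Ro.from_euler('z',psi).as_matrix()[:2,:2]@[.085,off[1]]
tgt=N-ro; move_pose([*tgt,.04],q(psi)); 
hit=movel([*tgt,.008],v=.04,until_force=8); print(hit,get_tcp_pos(),get_ft_force(),get_ft_torque(),get_grip_width(),get_time())
S.update(N=N.tolist(),off=[.085,off[1]]); json.dump(S,open("st.json","w")); shot("wrist","k4")
```

```text
[0.5442353  0.01054747 0.104     ]
[0.54340217 0.0105422  0.11      ]
[0.54496293 0.00944885 0.068     ]
ring off [8.40975918e-02 8.57178097e-05]
False [0.46009667 0.00606091 0.00807327] [ 0.16390935 -0.60225213 -1.8138092 ] [ 0.06259201  0.00117805 -0.00425027] 0.18097697560087891 20.7333
```

```bash
cat >> h.py <<'E'
def arc(N,off,z,a,b,v=.08,lim=15,step=.12):
    "swing the held spanner about N from heading a to b; returns reached heading, stopped?"
    n=max(1,int(np.ceil(abs(b-a)/step))); f0=get_ft_force(); F=[]
    for s in np.linspace(a,b,n+1)[1:]:
        t=np.array(N)-Ro.from_euler('z',s).as_matrix()[:2,:2]@off
        movel([*t,z],q(s),v=v); tan=np.array([-np.sin(s),np.cos(s)])
        F.append(round(float((get_ft_force()-f0)[:2]@tan),1))
        if abs(F[-1])>lim: print("F",F); return s,True
    print("F",F); return b,False
E
python3 - <<'E'
from h import *
S=json.load(open("st.json")); p=get_tcp_pos()
print(movel([p[0],p[1],-.002],v=.03,until_force=6),get_tcp_pos(),get_ft_force())
z=get_tcp_pos()[2]+.0015
print(arc(S["N"],S["off"],z,.04,-.68)); print(get_tcp_pos(),get_ft_force(),get_ft_torque(),get_grip_width(),get_time()); S["z"]=z; json.dump(S,open("st.json","w"))
shot("wrist","k5")
E
```

```text
True [0.46012808 0.00606599 0.00633004] [ 0.40259872 -0.92771949  2.79938325]
F [0.9, -1.7, -1.7, -2.0, -2.1, -2.2, -13.4]
(-0.68, False)
[0.47698757 0.06067033 0.00758534] [ -1.1811842  -16.82773095   2.20053141] [-2.68845826 -0.05643262  0.4972569 ] 0.1827878295734767 22.8
```

View pics/k5.png

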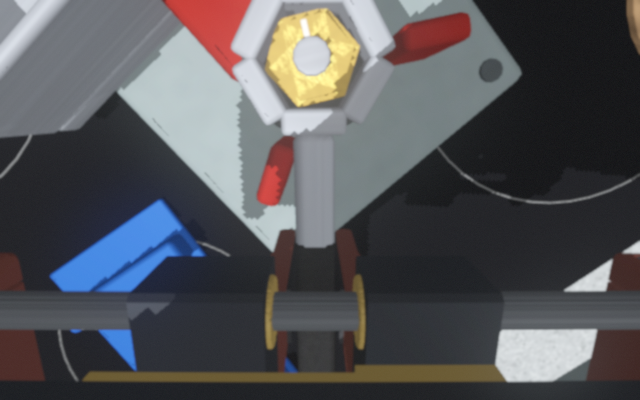

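```bash
cat >> h.py <<'E'
def tg(S,s): return np.array(S["N"])-Ro.from_euler('z',s).as_matrix()[:2,:2]@S["off"]
def stroke(S,cur,start,end,lim=9):
    z=S["z"]; arc(S["N"],S["off"],z,cur,cur+.1)
    t=tg(S,cur+.1); movel([*t,z+.032],v=.12)
    arc(S["N"],S["off"],z+.032,cur+.1,start,v=.2,step=.2)
    t=tg(S,start); hit=movel([*t,z+.004],v=.06,until_force=8); print("hit",hit,get_tcp_pos()[2]-z)
    if hit: return None
    movel([*t,z],v=.04)
    return arc(S["N"],S["off"],z,start,end,lim=lim)
E
python3 - <<'E'
from h import *
S=json.load(open("st.json"))
print(stroke(S,-.68,.57,-.63)); shot("wrist","k6"); print(get_ft_force(),get_grip_width(),get_time())
E
```

```text
F [14.1]
F [3.1, 2.6, 4.4, 4.5, 6.8, 7.4]
hit True 0.02964918823346361
None
[-0.90029153 -0.96923857  3.18214136] 0.17970136095470662 25.8333
```

Run:
```python
from h import *
S=json.load(open("st.json")); im=load("k6")[0]
t=tg(S,.57); p=get_tcp_pos(); print(p,t, get_ft_force(),get_ft_torque())
cv2.imwrite("pics/k6c.png",cv2.resize(im[0:270,180:460,::-1],None,fx=2,fy=2,interpolation=2))
```

```text
[ 0.47241123 -0.03585735  0.0375825 ] [ 0.47324091 -0.03637565] [-0.90029153 -0.96923857  3.18214136] [ 0.07747169  0.02989001 -0.31441783]
```

View pics/k6c.png

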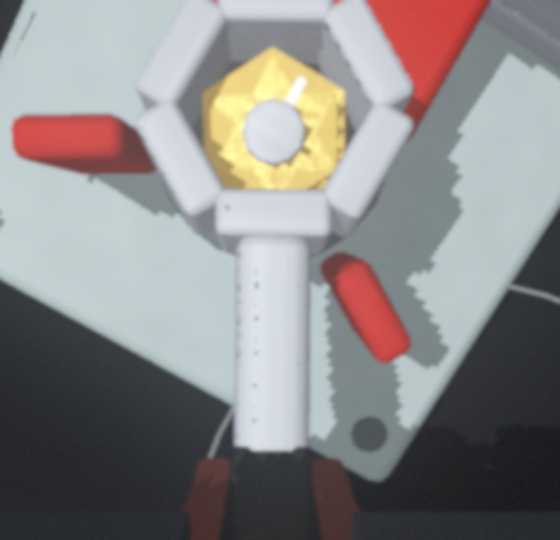

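Run:
```python
from h import *
S=json.load(open("st.json")); z=S["z"]
p=get_tcp_pos(); movel([p[0],p[1],z+.05],v=.12); f0=get_ft_force()
arc(S["N"],S["off"],z+.05,.57,.08,v=.2,step=.25)
im,c=shot("wrist","k7")
t=tg(S,.08); print(movel([*t,z+.012],v=.06,until_force=12),get_tcp_pos()[2]-z,get_ft_force()-f0)
if get_tcp_pos()[2]-z<.02:
    print(movel([*t,z-.001],v=.03,until_force=25),get_tcp_pos()[2]-z,get_ft_force()-f0,get_ft_torque())
im,c=shot("wrist","k8"); print(get_time())
cv2.imwrite("pics/k8c.png",cv2.resize(im[0:270,180:460,::-1],None,fx=2,fy=2,interpolation=2))
```

```text
F [-1.0, 0.0]
True 0.040113447608467384 [-3.29212344 -1.63948137 -1.97717097]
27.3583
```

Run:
```python
from h import *
for s in("k3","k7","k8"):
    im,c=load(s); m=cv2.inRange(cv2.cvtColor(im,cv2.COLOR_RGB2HSV),(0,0,150),(180,40,255)); print(s)
    for b in sorted(cv2.findContours(m,cv2.RETR_LIST,cv2.CHAIN_APPROX_NONE)[0],key=cv2.contourArea)[-6:]:
        if cv2.boundingRect(b)[1]<150: print(cv2.contourArea(b),np.round(cen(b),1),cv2.boundingRect(b))
a=np.hstack([load(s)[0][0:250,210:430,::-1] for s in("k7","k8")]); cv2.imwrite("pics/k78.png",cv2.resize(a,None,fx=1.8,fy=1.8,interpolation=2))
```

```text
k3
1694.5 [243.5 125.6] (209, 103, 75, 43)
5198.5 [429.1  66. ] (388, 0, 67, 153)
8327.0 [312.1  57. ] (258, 4, 110, 105)
38600.0 [278.   95.3] (168, 0, 238, 245)
k7
1371.0 [244.  115.3] (213, 97, 63, 38)
3361.5 [310.3  58.4] (271, 18, 80, 69)
6495.5 [419.5  68.2] (385, 0, 66, 161)
31211.5 [273.5  91.9] (185, 0, 194, 202)
k8
2071.0 [248.8 114.2] (207, 94, 90, 40)
3933.0 [310.3  51.8] (269, 7, 85, 77)
6786.0 [422.6  71.1] (384, 0, 71, 162)
33051.0 [271.7  90.9] (178, 0, 204, 205)
```

View pics/k78.png

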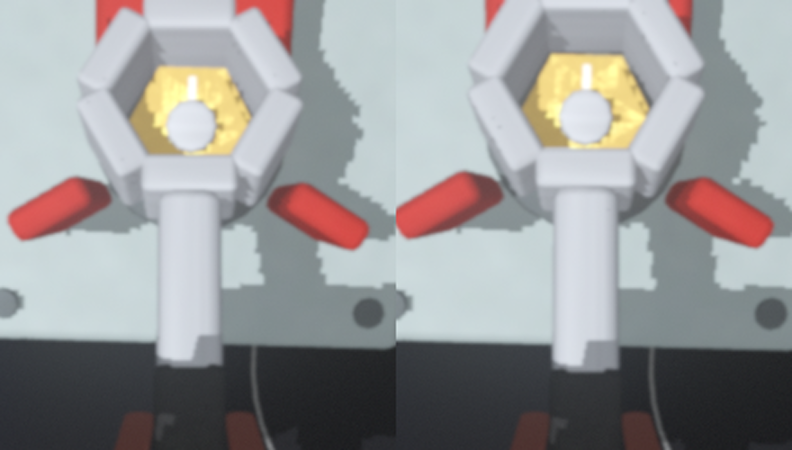

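```bash
cat >> h.py <<'E'
def gp(S,psi,gz,p=0,D=.053):
    "TCP for grip point at height gz with heading psi, tool pitched by p"
    g=tg(S,psi); x=np.array([np.cos(psi),np.sin(psi)])
    return [*(g+D*np.sin(p)*x),gz-D*np.cos(p)]
E
python3 - <<'E'
from h import *
S=json.load(open("st.json")); p=get_tcp_pos(); psi=.08; pt=.35
movel([p[0],p[1],p[2]+.035],v=.12); movel(gp(S,psi,.135,pt),q(psi,pt),v=.1)
shot("wrist","k9")
movel(gp(S,psi,.105,pt),v=.1); wait(.2); f0=get_ft_force()
h=movel(gp(S,psi,.066,pt),v=.03,until_force=10); t=get_tcp_pos(); print(h,t[2]+.053*np.cos(pt),get_ft_force()-f0,get_ft_torque(),get_time()); shot("wrist","k10")
for s in("k9","k10"):
    im,c=load(s); m=cv2.inRange(cv2.cvtColor(im,cv2.COLOR_RGB2HSV),(14,60,90),(34,255,255))[:200]; ys,xs=np.nonzero(m); print(s,len(xs),xs.mean(),ys.mean(),proj(c,[[*S["N"],.068]]))
E
```

```text
Traceback (most recent call last):
station.MotionError: the arm cannot follow that straight line within its joint ranges
```

Run:
```python
from h import *
S=json.load(open("st.json")); print(get_joint_pos(),get_tcp_pos())
p=get_tcp_pos(); movel([p[0],p[1],.12],v=.15)
g=S["g"]; psi=S["psi"]
move_pose([*g,.06],q(psi)); wait(.2); f0=get_ft_force()
print(movel([*g,-.019],v=.05,until_force=25),get_tcp_pos(),get_ft_force()-f0)
S["rest"]=g; json.dump(S,open("st.json","w")); shot("wrist","r1"); print(get_time(),get_grip_width())
```

```text
[-0.04818152  0.33934748  2.28675548  0.25835089  0.17260625  1.19557122] [0.47878201 0.00414815 0.05583176]
False [ 0.46844323  0.17217841 -0.01919736] [-3.48434819  0.47862457  2.92757961]
32.375 0.18004979493604467
```

```bash
cat >> h.py <<'E'
def ringpos(save,z=.044,guess=None):
    "ring hole centre on plane z and handle-end direction from the white metal mask"
    im,c=load(save); hsv=cv2.cvtColor(im,cv2.COLOR_RGB2HSV); m=cv2.inRange(hsv,(0,0,150),(180,50,255))
    out=[]
    for b in cv2.findContours(m,cv2.RETR_LIST,cv2.CHAIN_APPROX_NONE)[0]:
        p=onz(c,b.reshape(-1,2),z)[:,:2]; w=np.ptp(p,axis=0)
        if .025<w[0]<.06 and .025<w[1]<.06: out.append((np.round((p.min(0)+p.max(0))/2,4).tolist(),np.round(w,4).tolist()))
    return out
E
python3 - <<'E'
from h import *
S=json.load(open("st.json"))
command_gripper(0.6); p=get_tcp_pos(); wait(.2); f0=get_ft_force()
print(movel([p[0],p[1],-.036],v=.025,until_force=4),get_tcp_pos(),get_ft_force()-f0)
shot("wrist","r2"); print(ringpos("r2"),ringpos("s1"),get_time())
E
```

```text
True [ 0.46888648  0.1721333  -0.0347451 ] [ 0.14350567 -0.78793621  4.51173264]
[([0.522, 0.2187], [0.0333, 0.0319])] [([0.2502, 0.2097], [0.0315, 0.0521]), ([0.3383, -0.0225], [0.0414, 0.0594]), ([0.5529, 0.1684], [0.0365, 0.0404])] 33.975
```

```bash
cat >> h.py <<'E'
def hole(save,gz,seed=(315,40)):
    "ring hole seen by the wrist camera near the top edge: lateral middle and near inner edge, on the ring's top plane, in tool axes (x ahead, y left) from TCP"
    im,c=load(save); hsv=cv2.cvtColor(im,cv2.COLOR_RGB2HSV); m=(hsv[:,:,2]<150)|(hsv[:,:,1]>60)
    n,l=cv2.connectedComponents(m.astype(np.uint8)); L=l==l[seed[1],seed[0]]; ys,xs=np.nonzero(L)
    if L.sum()>20000: return "open",L.sum()
    row=max(range(ys.min(),ys.max()+1),key=lambda r:np.ptp(xs[ys==r]) if (ys==r).any() else 0)
    u0,u1=xs[ys==row].min(),xs[ys==row].max()
    pts=onz(c,[(u0,row),(u1+1,row),((u0+u1)/2,ys.max()+1)],gz+.011)[:,:2]-c[0][:2,3]
    return (u0,u1,row,ys.max(),ys.min()),pts
E
python3 - <<'E'
from h import *
print(hole("k3",.093),load("k3")[1][0][:3,3]); print(hole("r2",.033),load("r2")[1][0][:3,3]); print(hole("r1",.033))
im=load("r2")[0]; print(im[20:110:10,315].tolist(), im[40,230:400:12].tolist())
E
```

```text
('open', np.int64(40637)) [0.52526152 0.01042746 0.24064476]
((np.int64(252), np.int64(365), 13, np.int64(70), np.int64(0)), array([[ 0.03095369,  0.01768093],
       [ 0.0287698 , -0.01780276],
       [ 0.01271981,  0.0012189 ]])) [0.53452707 0.16877079 0.16640269]
((np.int64(259), np.int64(360), 22, np.int64(72), np.int64(0)), array([[ 0.03176441,  0.01775018],
       [ 0.02955756, -0.01820887],
       [ 0.01357326,  0.00105495]]))
[[48, 51, 56], [56, 60, 67], [55, 59, 67], [58, 62, 72], [63, 67, 79], [130, 135, 145], [230, 235, 243], [229, 234, 243], [199, 206, 215]] [[104, 108, 118], [234, 240, 248], [229, 235, 243], [146, 152, 161], [63, 66, 78], [56, 62, 71], [56, 60, 69], [54, 57, 66], [63, 66, 73], [64, 67, 75], [63, 67, 76], [137, 142, 151], [230, 236, 244], [225, 231, 238], [139, 144, 152]]
```

Run:
```python
from h import *
S=json.load(open("st.json")); psi=np.radians(-2.2)
p=get_tcp_pos(); movel([p[0],p[1],-.029],v=.05); movel([.4789,.1717,-.031],q(psi),v=.05)
command_gripper(0); print(get_grip_width(),get_tcp_pos()); shot("wrist","r3")
movel([.4789,.1717,.02],v=.1); shot("wrist","r4"); print(get_tcp_pos(),get_ft_torque())
t=load("r3"); print(hole("r3",.033)); print(hole("r4",.084)); print(get_time())
```

```text
0.18273074177442522 [ 0.47882095  0.17168331 -0.03098164]
[0.47846924 0.17154749 0.01962149] [ 0.05314467  0.01325867 -0.0242187 ]
((np.int64(256), np.int64(366), 48, np.int64(101), np.int64(0)), array([[ 0.0209772 ,  0.01851228],
       [ 0.01959903, -0.01789839],
       [ 0.00315531,  0.00116169]]))
((np.int64(255), np.int64(375), 46, np.int64(102), np.int64(0)), array([[ 0.02160267,  0.01878626],
       [ 0.02010064, -0.02083704],
       [ 0.00278324, -0.00017566]]))
36.0167
```

```bash
cat >> h.py <<'E'
def seat_turn(S,start,end,lim=9,lift=.036):
    z=S["z"]; t=tg(S,start)
    hit=movel([*t,z+.004],v=.05,until_force=8); print("hit",hit,round(get_tcp_pos()[2]-z,4))
    if hit: return None
    print("bottom",movel([*t,z-.001],v=.03,until_force=6),round(get_tcp_pos()[2]-z,4)); movel([*t,z],v=.03)
    return arc(S["N"],S["off"],z,start,end,lim=lim,v=.1)
def backlift(S,cur,b=.17,lift=.036):
    arc(S["N"],S["off"],S["z"],cur,cur+b,step=.09); f=get_ft_force(); print("free force",np.round(f,1))
    t=tg(S,cur+b); movel([*t,S["z"]+lift],v=.1); print("lift",np.round(get_ft_force()-f,1)); return cur+b
E
python3 - <<'E'
from h import *
S=json.load(open("st.json")); S["off"]=[.0863,0]; S["z"]=-.0035; json.dump(S,open("st.json","w"))
p=get_tcp_pos(); movel([p[0],p[1],.06],v=.15); wait(.1); print(get_ft_force())
move_pose([*tg(S,.08),.038],q(.08)); print(get_tcp_pos()); shot("wrist","t0")
r=seat_turn(S,.08,-.62); print(r,get_time(),get_grip_width())
if r and not r[1]:
    c=backlift(S,-.62); im,_=shot("wrist","t1"); print(c,get_time())
E
```

```text
[-0.24056871 -0.34501564 -1.36373848]
[0.45894031 0.00293635 0.03774649]
hit False 0.0041
bottom False -0.0008
F [0.1, -2.5, -2.3, -2.3, -1.8, -1.5]
(-0.62, False) 40.375 0.17773970210859402
F [1.8, 1.5]
free force [ 0.5 -0.4 -2. ]
lift [-0.1  0.4  0.8]
-0.44999999999999996 41.4333
```

Run:
```python
from h import *
S=json.load(open("st.json")); cur=-.45
for k in range(4):
    arc(S["N"],S["off"],S["z"]+.036,cur,.612,v=.2,step=.2); shot("wrist",f"u{k}")
    r=seat_turn(S,.612,-.62,lim=8); print(r,get_time(),get_grip_width(),get_ft_torque())
    if r is None: break
    shot("wrist",f"v{k}")
    if r[1]: break
    cur=backlift(S,-.62)
```

```text
F [0.9, 0.5, 0.9, 1.6, 1.3, 0.8]
hit False 0.0039
bottom False -0.0008
F [-2.1, -2.8, -2.8, -3.9, -2.4, -2.6, -2.7, -2.0, -2.4, -3.0, -3.0]
(-0.62, False) 47.6333 0.1828730429217313 [-0.14668039  0.50372155 -0.28840028]
F [1.7, 1.6]
free force [-0.8 -0.4 -1.6]
lift [ 0.1 -0.3 -0.7]
F [1.9, 0.4, 1.5, 1.4, 0.8, 0.8]
hit False 0.0039
bottom False -0.0008
F [-0.8, -1.6, -1.5, -0.9, -2.0, -2.4, -3.4, -1.8, -2.7, -2.2, -2.8]
(-0.62, False) 54.8917 0.178347649855129 [-0.21615557  0.47621961 -0.25935962]
F [1.5, 0.9]
free force [-1.7 -0.3 -2.5]
lift [2.  1.4 0.8]
F [-0.6, -1.5, -0.5, -1.1, -1.2, -1.0]
hit False 0.0039
bottom False -0.0008
F [-0.7, -1.6, -0.9, -2.5, -2.7, -3.7, -7.7, -9.1]
(np.float64(-0.28400000000000003), True) 61.375 0.17921270434126207 [-1.42524522  0.53778158  0.17956742]
```

```bash
cat >> h.py <<'E'
def mark(save,N):
    im,c=load(save); hsv=cv2.cvtColor(im,cv2.COLOR_RGB2HSV); u=proj(c,[[*N,.068]])[0]; 
    vv,uu=np.mgrid[max(0,int(u[1])-60):int(u[1])+60,int(u[0])-60:int(u[0])+60]; vv,uu=vv.ravel(),uu.ravel()
    P=onz(c,np.c_[uu,vv],.068)[:,:2]-N; r=np.hypot(*P.T); h=hsv[vv,uu]
    k=(r>.0070)&(r<.0105)&(h[:,1]<60)&(h[:,2]>190); s=(P[k]/r[k,None]).sum(0); return int(k.sum()),round(float(np.hypot(*s)/max(1,k.sum())),2),round(float(np.arctan2(s[1],s[0])),3)
E
python3 - <<'E'
from h import *
S=json.load(open("st.json"))
for s in("n1","n2","k3","t0","t1","u0","v0","u1","v1","u2","v2","u3","v3"):
    try: print(s,mark(s,S["N"]))
    except Exception as e: print(s,e)
E
```

```text
n1 (27, 0.74, 0.328)
n2 (27, 0.82, -0.241)
k3 (54, 0.98, 0.05)
t0 (2, 1.0, -0.376)
t1 (59, 0.99, -0.364)
u0 (52, 1.0, -0.354)
v0 (110, 0.68, -0.951)
u1 (45, 1.0, -1.408)
v1 (124, 0.41, -2.28)
u2 (57, 0.91, -2.443)
v2 (138, 0.28, 2.995)
u3 [Errno 2] No such file or directory: 'pics/u3.npz'
v3 [Errno 2] No such file or directory: 'pics/v3.npz'
```

Run:
```python
from h import *
S=json.load(open("st.json")); z=S["z"]
r=arc(S["N"],S["off"],z,-.284,-.33,lim=30,v=.05); 
arc(S["N"],S["off"],z,-.33,.03,step=.09,lim=30); print(get_ft_force())
movel([*tg(S,.03),z+.036],v=.1); shot("wrist","x0"); print(mark("x0",S["N"]),get_ft_force(),get_ft_torque(),get_time(),get_grip_width())
arc(S["N"],S["off"],z+.036,.03,.35,v=.2,step=.2); shot("wrist","x1"); print(mark("x1",S["N"]))
```

```text
F [-8.1]
F [16.1, 13.7, 13.2, 13.4]
[-3.87542838 -3.5755398  -0.84103503]
(95, 0.3, -3.043) [-1.73432111 -2.69218388  3.6119358 ] [-0.45670126 -0.13080524 -0.2145101 ] 63.2333 0.1794455079276999
F [3.8, 3.1]
(103, 0.18, -2.899)
```

Run:
```python
from h import *
S=json.load(open("st.json")); N=S["N"]
for s in("u2","v2","x0","x1"):
    im,c=load(s); hsv=cv2.cvtColor(im,cv2.COLOR_RGB2HSV); u=proj(c,[[*N,.068]])[0]
    th=np.arange(-180,180,10); print(s,np.round(u))
    for r in(.008,.0095,.011):
        P=np.c_[N[0]+r*np.cos(np.radians(th)),N[1]+r*np.sin(np.radians(th)),0*th+.068]; q_=np.round(proj(c,P)).astype(int)
        h=[hsv[v,w] if 0<=v<400 else [0,0,0] for w,v in q_]; print(" ".join(f"{min(255,int(x[1]))}" if x[2]>150 else "--" for x in h))
    print(hole(s,.097+.0) if s[0]=='x' else "")
```

```text
u2 [315.  63.]
115 115 84 25 7 79 101 98 100 109 97 80 99 116 96 93 93 95 112 113 119 105 93 118 115 106 117 113 107 118 114 116 114 114 115 113
114 116 98 28 7 101 100 103 99 107 113 98 97 108 111 107 103 104 121 121 123 123 122 120 120 118 118 119 119 118 115 116 115 115 112 115
114 114 113 75 17 110 97 100 102 116 116 113 96 105 114 115 118 109 120 121 123 121 120 120 120 117 117 117 115 117 115 115 114 113 113 114

v2 [315.  47.]
42 2 87 97 108 106 112 106 91 102 117 117 113 119 92 97 91 96 98 96 99 101 89 95 95 87 87 95 94 84 86 97 80 90 89 91
79 2 111 106 109 111 111 114 109 116 117 111 110 110 106 105 101 107 107 104 108 105 106 105 101 101 101 104 106 110 107 104 104 111 113 107
104 2 113 102 109 115 116 118 117 115 109 105 116 119 117 99 98 108 115 118 114 99 106 106 113 114 111 103 108 113 113 114 111 106 109 107

x0 [316.  66.]
81 83 13 7 79 93 110 105 99 100 97 99 110 110 89 93 93 92 84 74 74 70 76 73 78 70 74 62 70 94 80 72 72 67 70 71
90 105 25 16 92 94 107 110 109 104 89 105 107 93 103 99 92 91 90 92 97 92 90 90 91 87 88 90 92 112 100 100 104 103 91 89
107 111 37 8 95 89 108 110 113 113 102 102 98 97 112 112 108 92 91 90 111 111 98 89 91 95 109 111 110 111 112 110 109 109 104 86
((np.int64(266), np.int64(353), 49, np.int64(94), np.int64(8)), array([[ 0.01988906,  0.01667061],
       [ 0.02074504, -0.01232726],
       [ 0.00570555,  0.00195377]]))
x1 [315.  65.]
76 84 75 71 5 14 102 99 101 90 80 89 107 115 102 89 82 86 82 82 88 85 85 88 85 83 93 83 77 71 84 81 79 85 74 71
95 95 96 90 1 35 99 92 98 94 108 101 96 106 93 98 98 102 101 101 99 97 100 97 96 95 104 94 87 99 91 96 103 101 103 99
94 95 97 108 7 60 99 99 96 108 115 114 102 100 97 103 113 114 109 97 90 105 113 111 95 95 96 99 112 110 101 103 107 110 114 113
((np.int64(264), np.int64(352), 48, np.int64(93), np.int64(6)), array([[ 0.01358765,  0.0225257 ],
       [ 0.02344827, -0.00490989],
       [ 0.00478707,  0.00411307]]))
```

Run:
```python
from h import *
for s in("t1","u2","v2","x0","x1"):
    im,c=load(s); h=cv2.cvtColor(im,cv2.COLOR_RGB2HSV); print(s)
    g=cv2.Canny(cv2.cvtColor(im,cv2.COLOR_RGB2GRAY),40,120)
    for r in(100,120,140,160,180,200,220,235): print(r,"edges",np.nonzero(g[r,220:420])[0]+220, end=" | ")
    print()
```

```text
t1
100 edges [252 253 283 296 297 305 306 307 312 315 316 317 318 319 320 321 322 323
 324 325 326 327 328 329 330 331 332 333 334 335 336 337 338 346 347 379
 394 395 396 397] | 120 edges [264 265 266 267 268 269 277 278 280 350] | 140 edges [261 288 294 336 340 353 354] | 160 edges [249 250 276 277 301 302 303 304 305 306 315 316 317 318 319 329 331 341
 350 416 417 418] | 180 edges [257 258 259 278 279 379 380 381 417 418] | 200 edges [231 280 281 341 342 343] | 220 edges [243 244 257 274 294 336] | 235 edges [223 253 275 276 277 294 336] | 
u2
100 edges [247 248 250 252 283 295 321 327 328 329 330 331 332 333 334 335 336 337
 338 342 347 348 378 379 389 390 399] | 120 edges [263 264 265 266 267 268 281 349 379 380 393 394] | 140 edges [295 336 339 340 366 417] | 160 edges [295 334 337 350 365 366 373 376 377 393 394 395 396 397 398] | 180 edges [251 252 295 334 337 354 355 362 363 376 377 378 399 400 410] | 200 edges [285 286 295 334 337 354 388 389 396 397] | 220 edges [279 283 293 334 337 338 339 351 368 382 383] | 235 edges [273 277 294 301 302 303 304 305 312 331 332 334 335 
[... 634 characters left out ...]
es [294 297 333] | 200 edges [276 277 278 279 280 281 282 283 284 285 286 287 288 289 290 291 292 293
 294 296 298 299 300 301 302 303 335 336 359 362] | 220 edges [296 335 360 363] | 235 edges [362 366] | 
x1
100 edges [254 255 256 264 265 342 344 345 364 413] | 120 edges [262 263 264 279 280 298 299 300 301 302 303 304 305 306 307 308 309 310
 313 314 317 319 320 321 324 325 326 349 350 354 355 377 378 401 402 403
 404 405] | 140 edges [294 297 331 334 348 360 361 395 396 412] | 160 edges [294 297 331 334 349 381 382 405] | 180 edges [230 231 232 298 331 334 349 350 351 384] | 200 edges [295 332 340 341 342 351 386 401 416] | 220 edges [295 300 301 334 367 368 369 370 409] | 235 edges [] |
```

```bash
cat >> h.py <<'E'
def relevel(S):
    p=get_tcp_pos(); movel([p[0],p[1],.09],v=.15); g=[.474,.1717]; psi=np.radians(-2.8)
    move_pose([*g,.04],q(psi)); wait(.1); f0=get_ft_force()
    print("press",movel([*g,-.0305],v=.06,until_force=30),get_tcp_pos(),get_ft_force()-f0)
    shot("wrist","L1"); command_gripper(.6); shot("wrist","L2"); print(hole("L2",.033),"cam",load("L2")[1][0][:2,3],get_time())
E
python3 - <<'E'
from h import *
S=json.load(open("st.json")); relevel(S)
E
```

```text
press True [ 0.47283048  0.17160283 -0.02744947] [ 0.19281768 -0.79841705  4.5121654 ]
((np.int64(254), np.int64(361), 10, np.int64(65), np.int64(0)), array([[ 0.0331464 ,  0.01837289],
       [ 0.03142648, -0.01725781],
       [ 0.0147979 ,  0.00165264]])) cam [0.53845758 0.16899083] 67.225
```

```bash
cat >> h.py <<'E'
def regrip(x,y,psi):
    movel([x,y,-.029],q(psi),v=.05); movel([x,y,-.031],v=.03); command_gripper(0); p=get_tcp_pos()
    movel([x,y,.02],v=.1); shot("wrist","R"); a=hole("R",.084); c=load("R")[1][0][:2,3]; R=Ro.from_euler('z',-psi).as_matrix()[:2,:2]
    mid=R@(a[1][:2].mean(0)+c-get_tcp_pos()[:2]); near=R@(a[1][2]+c-get_tcp_pos()[:2]); print(a[0],"mid",mid,"near+17.5",near[0]+.0175,get_grip_width()); return mid,near[0]+.0175
E
python3 - <<'E'
from h import *
S=json.load(open("st.json")); m,n=regrip(.4855,.172,np.radians(-2.2))
o=[(m[0]+n)/2,0]; S["off"]=o; json.dump(S,open("st.json","w")); print(o,get_time())
if abs(o[0]-.086)<.004:
    p=get_tcp_pos(); movel([p[0],p[1],.06],v=.15)
    move_pose([*tg(S,.64),.038],q(.64)); shot("wrist","y0"); print(get_ft_force())
    r=seat_turn(S,.64,.20,lim=9); print(r,get_time())
E
```

```text
(np.int64(255), np.int64(376), 48, np.int64(104), np.int64(0)) mid [0.08612708 0.00033121] near+17.5 0.0854979579078741 0.17891110117430795
[np.float64(0.08581251861185984), 0] 69.2583
[-0.30012623  0.28222079 -0.45565233]
hit False 0.0041
bottom False -0.0008
F [-2.3, -2.6, -2.2, -2.7]
(0.2, False) 73.2583
```

```bash
cat >> h.py <<'E'
def markang(save,N):
    im,c=load(save); s=cv2.cvtColor(im,cv2.COLOR_RGB2HSV)[:,:,1].astype(float); th=np.radians(np.arange(-180,180,3)); a=0
    for r in(.008,.009,.010,.011):
        P=np.c_[N[0]+r*np.cos(th),N[1]+r*np.sin(th),0*th+.068]; w,v=proj(c,P).T.astype(np.float32); a=a+cv2.remap(s.astype(np.float32),w[None],v[None],1)[0]
    w=np.clip(.5*np.median(a)-a,0,None); return np.angle((w*np.exp(1j*th)).sum()).round(3),round(float(abs((w*np.exp(1j*th)).sum())/max(w.sum(),1e-9)),2)
E
python3 - <<'E'
from h import *
S=json.load(open("st.json")); z=S["z"]
for s in("k3","t1","u1","u2","v2","y0"): print(s,markang(s,S["N"]))
r=arc(S["N"],S["off"],z,.20,-.28,lim=5.5,step=.04,v=.06); print(r); shot("wrist","y1"); print(markang("y1",S["N"]),get_ft_force(),get_tcp_pos(),get_time())
E
```

```text
k3 (np.float64(0.068), 1.0)
t1 (np.float64(-0.364), 1.0)
u1 (np.float64(-1.421), 1.0)
u2 (np.float64(-2.501), 1.0)
v2 (np.float64(-2.991), 1.0)
y0 (np.float64(-2.391), 1.0)
F [-1.3, -2.3, -1.5, -1.4, -1.2, -2.2, -4.1, -7.1]
(np.float64(-0.12), True)
(np.float64(-2.99), 1.0) [ 0.56799567 -8.12786706 -0.89904821] [ 0.4595467   0.01913684 -0.00350866] 75.3083
```

Run:
```python
from h import *
S=json.load(open("st.json")); z=S["z"]
arc(S["N"],S["off"],z,-.12,.08,lim=40,step=.04,v=.06); f=get_ft_force(); print(np.round(f,1)); shot("wrist","y2"); print(markang("y2",S["N"]))
t=tg(S,.08); print(movel([*t,z+.012],v=.04,until_force=6),get_ft_force()-f); movel([*t,z+.04],v=.08); print(get_ft_force()-f); shot("wrist","y3"); print(markang("y3",S["N"]),get_time())
```

```text
F [5.1, 7.0, 7.7, 6.8, 7.6]
[ 0.2 -0.5 -1.8]
(np.float64(-2.807), 1.0)
True [ 0.51094052 -1.50872102  0.74653876]
[ 7.10198824  0.36089392 -0.18330758]
(np.float64(-2.833), 1.0) 77.4917
```

Run:
```python
from h import *
S=json.load(open("st.json")); 
for s in("v0","u1","v1","u2","v2"): print(s,markang(s,S["N"]))
p=get_tcp_pos(); f=get_ft_force(); movel([p[0],p[1],p[2]+.055],v=.1); print(get_ft_force()-f); shot("wrist","y4"); print(markang("y4",S["N"]),get_time())
im,c=load("y4");print(hole("y4",.1))
```

```text
v0 (np.float64(-1.424), 1.0)
u1 (np.float64(-1.421), 1.0)
v1 (np.float64(-2.494), 1.0)
u2 (np.float64(-2.501), 1.0)
v2 (np.float64(-2.991), 1.0)
[-6.37429086  0.21516215  1.47919648]
(np.float64(-3.068), 0.9) 78.25
('open', np.int64(39375))
```

Run:
```python
from h import *
S=json.load(open("st.json")); p=get_tcp_pos(); movel([p[0],p[1],.11],v=.15); move_pose([.46,.12,.11],q(0)); shot("wrist","y5"); print(markang("y5",S["N"]),proj(load("y5")[1],[[*S["N"],.068]]))
for s in("n1","n2","w1","k1"): print(s,markang(s,S["N"]))
print(get_time(),get_ft_force(),get_ft_torque()); print(hole("y5",.15))
```

```text
(np.float64(-2.78), 1.0) [[487.94229522  80.59076965]]
n1 (np.float64(0.055), 1.0)
n2 (np.float64(0.048), 1.0)
w1 (np.float64(0.064), 1.0)
k1 (np.float64(0.059), 1.0)
79.1083 [-0.20801958 -0.51356236 -2.05489932] [ 0.04837872  0.04172017 -0.03038553]
('open', np.int64(49366))
```

Run:
```python
from h import *
S=json.load(open("st.json")); relevel(S)
a=hole("L2",.033); c=load("L2")[1][0][:2,3]; mx=np.mean([(a[1][:2].mean(0)+c)[0],(a[1][2]+c)[0]+.0175]); my=(a[1][:2].mean(0)+c)[1]; print(mx,my)
if .54<mx<.60 and abs(my-.169)<.006:
    m,n=regrip(mx-.0855,.172,np.radians(-2.2)); S["off"]=[(m[0]+n)/2,0]; json.dump(S,open("st.json","w")); print(S["off"],get_time())
```

```text
press True [ 0.472454    0.17152391 -0.02986063] [-1.23478453 -0.04014929  8.49162156]
((np.int64(254), np.int64(363), 23, np.int64(78), np.int64(0)), array([[ 0.02857102,  0.01833747],
       [ 0.02684298, -0.01751292],
       [ 0.0102992 ,  0.00149036]])) cam [0.53833472 0.16897186] 81.8417
0.566087815616948 0.16938413769051525
(np.int64(255), np.int64(375), 49, np.int64(103), np.int64(0)) mid [0.08584959 0.0005019 ] near+17.5 0.08585367955617733 0.17763554558088898
[np.float64(0.08585163301816087), 0] 83.775
```

Run:
```python
from h import *
S=json.load(open("st.json")); z=S["z"]; N=S["N"]
p=get_tcp_pos(); movel([p[0],p[1],.06],v=.15); move_pose([*tg(S,.34),.038],q(.34)); b=get_ft_force(); print(np.round(b,2))
r=seat_turn(S,.34,.14,lim=9)
if r:
    cur=.14
    for s in np.arange(.10,-.2,-.04):
        r=arc(N,S["off"],z,cur,s,step=.05,v=.06); cur=s; shot("wrist","z"); f=(get_ft_force()-b)[:2]@[-np.sin(s),np.cos(s)]; print(round(s,2),markang("z",N)[0],round(f,1))
        if f<-6: break
    for k in range(9):
        s=cur+.05; arc(N,S["off"],z,cur,s,step=.06,v=.06); cur=s; shot("wrist","z"); f=(get_ft_force()-b)[:2]@[-np.sin(s),np.cos(s)]; m=markang("z",N)[0]; print(round(s,2),m,round(f,1))
        if m+np.pi-s<.06: break
    json.dump(dict(S,cur=cur),open("st.json","w")); print(get_time())
```

```text
[ 1.14  1.11 -1.15]
hit False 0.0041
bottom False -0.0008
F [-0.6, -3.6]
F [0.7]
0.1 -2.837 -3.3
F [-0.5]
0.06 -2.874 -4.2
F [-0.4]
0.02 -2.914 -4.4
F [-0.5]
-0.02 -2.956 -4.4
F [-1.9]
-0.06 -2.975 -5.3
F [-2.7]
-0.1 -2.988 -9.5
F [5.6]
-0.05 -2.952 -3.6
F [0.6]
0.0 -2.904 -3.2
F [1.1]
0.05 -2.853 -2.3
F [0.7]
0.1 -2.801 -1.9
F [-0.9]
0.15 -2.749 -1.4
F [-1.3]
0.2 -2.698 -2.0
F [0.1]
0.25 -2.646 -1.6
F [0.9]
0.3 -2.593 -1.3
F [0.1]
0.35 -2.542 -1.5
91.45
```

Run:
```python
from h import *
S=json.load(open("st.json")); z=S["z"]; N=S["N"]; cur=S["cur"]
def M(t): shot("wrist","z"); f=get_ft_force(); print(t,markang("z",N),np.round(f,1),np.round(get_ft_torque(),2))
arc(N,S["off"],z,cur,-.02,step=.13,v=.1,lim=30); M("near"); arc(N,S["off"],z,-.02,-.085,step=.033,v=.04,lim=30); M("stop")
command_gripper(.3); wait(.3); M("open"); print(get_grip_width())
im=load("z")[0]; g=cv2.Canny(cv2.cvtColor(im,cv2.COLOR_RGB2GRAY),40,120)
for r in(140,160,180,200,220): print(r,np.nonzero(g[r,220:420])[0]+220)
print(get_time())
```

```text
F [0.2, 0.3, 0.9]
near (np.float64(-2.923), 1.0) [-5.6 -2.2 -0.7] [-0.22  0.88 -0.32]
F [-0.5, -3.5]
stop (np.float64(-2.975), 1.0) [-4.8 -5.5 -0.5] [-0.76  0.88 -0.18]
open (np.float64(-2.971), 1.0) [-0.1 -0.9 -0.6] [ 0.02 -0.01 -0.01]
0.30157337578520793
140 [244 245 282 294 297 298 336 339 341 383]
160 [259 260 261 262 296 337 400 405]
180 [257 296 337]
200 [256]
220 [260 276 277 278 279 280 281 282 296 339 383 387]
93.6333
```

Run:
```python
from h import *
S=json.load(open("st.json")); z=S["z"]; N=S["N"]
def M(t): shot("wrist","z"); f=get_ft_force(); print(t,markang("z",N),np.round(f,1),np.round(get_ft_torque(),2))
command_gripper(0); M("closed"); print(get_grip_width())
cur=-.085
for s in(-.03,.03,.09):
    arc(N,S["off"],z,cur,s,step=.06,v=.05); cur=s; M(s)
    if markang("z",N)[0]>-2.93: break
print(get_time())
```

```text
closed (np.float64(-2.976), 1.0) [ 0.  -4.8  0.2] [-0.67  0.02 -0.01]
0.18197520506475579
F [3.8]
-0.03 (np.float64(-2.931), 1.0) [ 0.6 -3.4  0.8] [-0.3   0.18 -0.1 ]
F [0.7]
0.03 (np.float64(-2.906), 1.0) [-0.6 -3.5 -1.1] [-0.41  0.12 -0.08]
94.6083
```

Run:
```python
from h import *
S=json.load(open("st.json")); z=S["z"]; N=S["N"]
def M(t): shot("wrist","z"); f=get_ft_force(); print(t,markang("z",N),np.round(f,1),np.round(get_ft_torque(),2),round(get_grip_width(),3)); return f
arc(N,S["off"],z,.03,-.085,step=.06,v=.05,lim=30); M("stop")
tan=np.array([-np.sin(-.085),np.cos(-.085),0])
command_gripper(.28); wait(.1); f0=M("open"); p=get_tcp_pos()
movel(p-.0035*tan,v=.03); command_gripper(0); f=M("closed")-f0
print("tan",f@tan)
if abs(f@tan)<3:
    h=movel([*(p-.0035*tan)[:2],z+.012],v=.03,until_force=6); M(f"lift {h}"); p=get_tcp_pos(); movel([p[0],p[1],z+.06],v=.08); M("up")
print(get_time())
```

```text
F [-0.8, -2.5]
stop (np.float64(-2.982), 1.0) [-0.3 -5.9 -0.4] [-0.87  0.16  0.01] 0.179
open (np.float64(-2.974), 1.0) [-0.6  0.2  0.6] [0.07 0.05 0.05] 0.283
closed (np.float64(-2.96), 1.0) [-0.2  4.7 -0.5] [0.83 0.03 0.35] 0.183
tan 4.489001813052322
96.3167
```

Run:
```python
from h import *
S=json.load(open("st.json")); z=S["z"]; N=S["N"]
def M(t): shot("wrist","z"); f=get_ft_force(); print(t,markang("z",N),np.round(f,1),np.round(get_ft_torque(),2),round(get_grip_width(),3)); return f
tan=np.array([-np.sin(-.085),np.cos(-.085),0])
command_gripper(.28); wait(.1); f0=M("open"); p=get_tcp_pos()+.0017*tan
movel(p,v=.03); command_gripper(0); f=M("closed")-f0
print("tan",f@tan)
if abs(f@tan)<3:
    h=movel([p[0],p[1],z+.012],v=.03,until_force=6); M(f"lift {h}"); p=get_tcp_pos(); movel([p[0],p[1],z+.06],v=.08); M("up")
print(get_time())
```

```text
open (np.float64(-2.96), 1.0) [-0.3  0.   0.8] [ 0.03 -0.   -0.05] 0.282
closed (np.float64(-2.968), 1.0) [-1.1 -0.3  0.6] [0.06 0.06 0.29] 0.183
tan -0.3821398339035751
lift True (np.float64(-2.967), 1.0) [ 1.4  0.6 -3.9] [ 0.15 -0.27  0.28] 0.183
up (np.float64(3.046), 0.88) [10.1  0.7 -2.1] [ 0.19 -1.92  0.14] 0.185
98.6583
```

Run:
```python
from h import *
S=json.load(open("st.json")); N=S["N"]
p=get_tcp_pos(); movel([p[0],p[1],.10],v=.1); print(np.round(get_ft_force(),1)); move_pose([.46,.12,.11],q(0)); shot("wrist","y6"); print(markang("y6",N),get_time(),get_grip_width(),np.round(get_ft_force(),1))
```

```text
[-0.1 -0.3 -1.7]
(np.float64(-2.936), 1.0) 99.8 0.18163124841508024 [-0.5  0.9 -1.1]
```

Run:
```python
from h import *
S=json.load(open("st.json")); g=[.4605,.1727]; psi=S["psi"]
move_pose([*g,.06],q(psi)); f0=get_ft_force()
print("press",movel([*g,-.0305],v=.06,until_force=30),get_tcp_pos(),get_ft_force()-f0)
command_gripper(.6); shot("wrist","L3"); a=hole("L3",.033); c=load("L3")[1][0][:2,3]; print(a,"mid",a[1][:2].mean(0)+c,"near",a[1][2]+c)
p=get_tcp_pos(); movel([p[0],p[1],.12],v=.2)
move_pose([.43,.17,.19],q(0)); shot("wrist","L4"); print(ringpos("L4"),get_time())
im,c=load("L4"); print([np.round(onz(c,cen(b),.01)[0],3).tolist() for b in blobs(im,(105,150,90),(122,255,255),300)])
P=lambda z:np.round(onz(c,[cen(b) for b in blobs(im,(20,90,110),(34,255,255),300) if cen(b)[1]<225],z),4).tolist()
print("yellow",P(.0285))
```

```text
press True [ 0.4591232   0.17251937 -0.02946401] [-0.44292296 -1.20807612  7.82570063]
((np.int64(253), np.int64(362), 17, np.int64(73), np.int64(0)), array([[ 0.03070394,  0.0181315 ],
       [ 0.02851371, -0.01763701],
       [ 0.01198555,  0.00157745]])) mid [0.55445458 0.16935539] near [0.5368313 0.1706856]
[([0.5543, 0.1678], [0.037, 0.0397])] 103.7417
[[0.466, 0.176, 0.01]]
yellow [[0.5781, 0.3983, 0.0285], [0.5498, -0.0052, 0.0285]]
```

```bash
cat >> h.py <<'E'
def lemons(save,z=.0285):
    im,c=load(save); out=[]
    for b in blobs(im,(20,90,110),(34,255,255),500):
        if cen(b)[1]>235 : continue
        p=onz(c,b.reshape(-1,2),z)[:,:2].astype(np.float32)*1000; (x,y),(w,h),a=cv2.fitEllipse(p)
        x0,y0,w0,h0=cv2.boundingRect(b); cut=x0<=1 or y0<=1 or x0+w0>=639
        ang=np.radians(a+(90 if h>w else 0)); ang=(ang+np.pi/2)%np.pi-np.pi/2
        out.append(((x/1e3,y/1e3),(w,h),ang,cut))
    return out
E
python3 - <<'E'
from h import *
move_pose([.50,.33,.22],q(0)); shot("wrist","l1"); print(lemons("l1")); move_pose([.47,.27,.25],q(0)); shot("wrist","l2"); print(lemons("l2"))
shot("top","T2"); im,c=load("T2"); print([(np.round(onz(c,cen(b),.03)[0],3).tolist(),cv2.contourArea(b)) for b in blobs(im,(18,90,90),(36,255,255),15)],get_time())
E
```

```text
[((0.6307559814453125, 0.2496775360107422), (56.602481842041016, 70.18191528320312), np.float64(-0.32294516695320574), False), ((0.583347900390625, 0.4011981201171875), (51.69765853881836, 65.88276672363281), np.float64(1.4209218764446163), False)]
[((0.626765380859375, 0.2507182159423828), (56.73078918457031, 61.43716049194336), np.float64(-0.7696826500678089), True), ((0.5831181640625, 0.40073757934570314), (51.62153244018555, 66.81707763671875), np.float64(1.3727817776320173), False), ((0.5460198364257812, -0.010886878013610839), (36.21232223510742, 45.63661575317383), np.float64(1.541943373228869), False)]
[([0.682, -0.799, 0.03], 1566.0), ([0.631, 0.252, 0.03], 356.5), ([0.865, -0.674, 0.03], 229.0), ([0.899, 0.295, 0.03], 207.0), ([0.55, 0.011, 0.03], 106.0)] 105.025
```

```bash
cat >> h.py <<'E'
MX=.056; HC=np.array([.680,.0173]); RX=Ro.from_euler('z',MX).as_matrix()[:2,:2]
def pick(x,y,psi,z=-.016):
    command_gripper(1.0); move_pose([x,y,.09],q(psi)); movel([x,y,z],v=.15); command_gripper(0); w=get_grip_width(); print("grip",w,get_finger_force()); return w
def drop(hx,hy,psi=MX,z=.028):
    p=get_tcp_pos(); movel([p[0],p[1],.15],v=.3); t=HC+RX@[hx,hy]; move_pose([*t,.15],q(psi)); print("held",get_grip_width())
    movel([*t,z],v=.2); command_gripper(.88); movel([*t,.15],v=.3)
E
python3 - <<'E'
from h import *
if pick(.6307,.2497,-.323)>.4: drop(0,.06)
print(get_time())
E
```

```text
grip 0.6223867032914328 30.000704952981323
held 0.6227781657086299
111.4583
```

Run:
```python
from h import *
shot("top","T3"); im,c=load("T3"); print([(np.round(onz(c,cen(b),.05)[0],3).tolist(),cv2.contourArea(b)) for b in blobs(im,(18,90,90),(36,255,255),15)])
move_pose([.50,.33,.22],q(.4)); shot("wrist","l3"); L=[l for l in lemons("l3") if l[0][1]>.3 and not l[3]]; print(L)
if L:
    (x,y),_,a,_=L[0]
    if pick(x,y,a)>.4: drop(0,-.06)
    move_pose([.40,-.15,.2],q(0)); shot("wrist","m1"); move_pose([.40,-.22,.2],q(0)); shot("wrist","m2")
for s in("m1","m2"):
    im,c=load(s)
    for b in blobs(im,(95,70,60),(118,255,255),600): print(s,cv2.contourArea(b),np.round(cen(b)),cv2.boundingRect(b))
    for b in blobs(im,(140,60,40),(175,255,255),60): print(s,"plum",cen(b),np.round(onz(c,cen(b),.035)[0],3))
shot("top","T4"); im,c=load("T4"); print([(np.round(onz(c,cen(b),.05)[0],3).tolist(),cv2.contourArea(b)) for b in blobs(im,(18,90,90),(36,255,255),15)],get_time())
```

```text
[([0.678, -0.793, 0.05], 1225.0), ([0.581, 0.395, 0.05], 308.0), ([0.858, -0.664, 0.05], 229.0), ([0.895, 0.292, 0.05], 171.0), ([0.549, 0.002, 0.05], 41.5)]
[((0.5833528442382813, 0.40146231079101563), (51.60297775268555, 65.51542663574219), np.float64(1.403833436994014), False)]
grip 0.6191477560769226 29.81270317453891
held 0.6180649247011688
m1 10538.5 [366. 135.] (307, 75, 145, 117)
m1 8082.0 [ 34. 113.] (0, 29, 66, 166)
m1 plum [368.68953517 117.98334576] [ 0.461 -0.203  0.035]
m1 plum [337.90252802 129.21292677] [ 0.45  -0.173  0.035]
m1 plum [361.86729609 150.31025439] [ 0.429 -0.197  0.035]
m2 10930.0 [285. 134.] (225, 75, 150, 117)
m2 plum [299.17261453 117.29410276] [ 0.46  -0.204  0.035]
m2 plum [268.87728796 128.61536478] [ 0.449 -0.174  0.035]
m2 plum [293.84418301 149.68601307] [ 0.428 -0.199  0.035]
[([0.678, -0.787, 0.05], 1566.0), ([0.682, 0.081, 0.05], 316.0), ([0.688, -0.041, 0.05], 305.0), ([0.858, -0.664, 0.05], 229.0), ([0.892, 0.291, 0.05], 204.0), ([0.548, 0.01, 0.05], 112.5)] 121.5583
```

```bash
cat >> h.py <<'E'
def mug(save,zr=.080,zh=.070):
    im,c=load(save); b=max([b for b in blobs(im,(95,70,60),(118,255,255),600) if cen(b)[0]>150],key=cv2.contourArea)
    h=b.reshape(-1,2); p=onz(c,h,zr)[:,:2]; k=np.ones(len(p),bool)
    for _ in range(8):
        A=np.c_[2*p[k],np.ones(k.sum())]; s=np.linalg.lstsq(A,(p[k]**2).sum(1),rcond=None)[0]; ctr=s[:2]; r=np.sqrt(s[2]+ctr@ctr); d=np.abs(np.hypot(*(p-ctr).T)-r); k=d<max(.003,np.median(d)*1.5)
    ph=onz(c,h,zh)[:,:2]; dd=np.hypot(*(ph-ctr).T); f=dd>.070; v=(ph[f]-ctr).mean(0) if f.any() else [0,0]
    return ctr,r,k.mean(),np.arctan2(v[1],v[0]),dd.max()
E
python3 - <<'E'
from h import *
for s in("m1","m2"): print(mug(s))
i1,c1=load("m1");i2,c2=load("m2"); r1=proj(c1,[[*mug("m1")[0],.08]])[0]; r2=proj(c2,[[*mug("m2")[0],.08]])[0]; print("tri rim",tri(c1,r1,c2,r2))
for s in("m2","w0"):
    im,c=load(s); bs=[b for b in blobs(im,(8,40,110),(24,200,255),200)]; print(s,[(np.round(cen(b)),cv2.contourArea(b)) for b in bs][:5])
# coaster circle from m1 outer points
for s in ("m1","m2"):
    im,c=load(s); m=cv2.inRange(cv2.cvtColor(im,cv2.COLOR_RGB2HSV),(8,50,110),(24,220,255)); m[225:]=0; m[:, :200]=0
    pts=np.concatenate([b.reshape(-1,2) for b in cv2.findContours(m,0,1)[0] if cv2.contourArea(b)>80]); P=onz(c,pts,.005)[:,:2]; ctr=mug(s)[0]
    h=cv2.convexHull(P.astype(np.float32)*1000).reshape(-1,2)/1e3; print(s,len(P),P.min(0),P.max(0),cv2.minEnclosingCircle((P*1000).astype(np.float32)))
E
```

```text
(array([ 0.44560141, -0.19239414]), np.float64(0.04990306991633217), np.float64(0.8337662337662337), np.float64(-1.7419847896080713), np.float64(0.08340615169233812))
(array([ 0.44552004, -0.19127656]), np.float64(0.05040442183362825), np.float64(0.8160621761658031), np.float64(-1.7310671614976403), np.float64(0.08444727868963249))
tri rim (array([ 0.44588621, -0.19172681,  0.08499534]), np.float64(4.2074660218166694e-05))
m2 [(array([355., 353.]), 6779.0), (array([520., 253.]), 3766.5), (array([352., 282.]), 1812.0), (array([60., 25.]), 810.0), (array([114., 319.]), 545.0)]
w0 [(array([345., 354.]), 9020.0), (array([609., 190.]), 4460.0), (array([361., 275.]), 3257.5), (array([494., 266.]), 1328.5), (array([621.,  56.]), 1028.5)]
m1 121 [ 0.43438748 -0.16969556] [ 0.4949561  -0.13775047] ((464.6717834472656, -154.25540161132812), 33.993289947509766)Traceback (most recent call last):
  File "<stdin>", line 9, in <module>
ValueError: need at least one array to concatenate
```

```bash
cat >> h.py <<'E'
def mugtcp(M,psi,p,d=(-.079,0,-.0365)):
    R=(Ro.from_euler('z',psi)*Ro.from_euler('y',-p)*Ro.from_euler('x',np.pi)).as_matrix(); return np.array(M)-R@np.array(d)
E
python3 - <<'E'
from h import *
for psi in(0,-.3,-.6,.3):
    for dz in (0,.03):
        ok=[inverse_kinematics(mugtcp([*(HC+[.025,0]),.18+dz],psi,p),q(psi,p)) is not None for p in(0,.6,1.1,1.5,1.75,1.92)]; print(psi,dz,ok)
hd=-1.736; M=np.array([.4456,-.1918,.0425])
for a in(hd,): print(mugtcp(M,a,0),inverse_kinematics(mugtcp(M,a,0),q(a)),inverse_kinematics(mugtcp(M+[0,0,.16],a,0),q(a)))
print(inverse_kinematics(mugtcp([*(HC+[.025,0]),.18],0,1.92),q(0,1.92)))
E
```

```text
0 0 [True, True, True, True, True, True]
0 0.03 [True, True, True, True, True, True]
-0.3 0 [True, True, True, True, True, True]
-0.3 0.03 [True, True, True, True, True, True]
-0.6 0 [True, False, False, True, True, True]
-0.6 0.03 [True, False, False, True, True, True]
0.3 0 [True, True, True, True, True, True]
0.3 0.03 [True, True, True, True, True, True]
[ 0.43260819 -0.26972441  0.006     ] None None
[ 0.01403763  0.96704226  2.17717651  3.15564377  1.92262586 -1.57075706]
```

Run:
```python
from h import *
D=(.079,0,-.0365); print(get_joint_pos())
for h in(0,-.3,.3):
    psi=h+np.pi
    for p in(0,.6,1.1,1.5,1.75,1.92):
        s=inverse_kinematics(mugtcp([*(HC+[.025,0]),.18],psi,-p,D),q(psi,-p)); print(h,p,None if s is None else np.round(s,2))
a=-1.736+np.pi; M=np.array([.4456,-.1918,.0425])
print(inverse_kinematics(mugtcp(M,a,0,D),q(a)),inverse_kinematics(mugtcp(M+[0,0,.16],a,0,D),q(a)),mugtcp(M,a,0,D))
```

```text
[-5.27655927e-01  1.51099885e-01  1.97315370e+00  3.04618710e-04
  1.01857738e+00  1.04256499e+00]
0 0 [ 0.01  0.7   1.25  0.    1.19 -1.56]
0 0.6 [ 0.01  0.44  1.74 -0.01  0.37 -1.55]
0 1.1 [0.01 0.42 2.07 3.17 0.45 1.55]
0 1.5 [0.01 0.63 2.22 3.16 1.2  1.57]
0 1.75 [0.01 0.83 2.22 3.16 1.66 1.57]
0 1.92 [0.01 0.97 2.18 3.16 1.92 1.57]
-0.3 0 [-0.02  0.69  1.26  0.    1.19 -1.29]
-0.3 0.6 [ 0.06  0.45  1.72 -0.48  0.45 -0.83]
-0.3 1.1 [0.16 0.44 2.03 4.   0.55 1.02]
-0.3 1.5 [0.23 0.64 2.16 3.71 1.21 1.39]
-0.3 1.75 [0.25 0.83 2.16 3.68 1.62 1.49]
-0.3 1.92 [0.24 0.96 2.12 3.68 1.87 1.54]
0.3 0 [ 0.04  0.69  1.26  0.    1.19 -1.83]
0.3 0.6 [-0.05  0.45  1.73  0.47  0.44 -2.29]
0.3 1.1 [-0.14  0.44  2.04  2.33  0.55  2.1 ]
0.3 1.5 [-0.2   0.64  2.17  2.6   1.21  1.74]
0.3 1.75 [-0.22  0.83  2.17  2.63  1.63  1.64]
0.3 1.92 [-0.22  0.96  2.14  2.63  1.88  1.59]
[-5.80852992e-01  5.43190505e-01  1.97851983e+00 -4.44089210e-16
  6.19882318e-01 -4.15649319e-01] [-0.58085299  0.27799719  1.89667293  0.          0.96692254 -0.41564932] [ 0.43260819 -0.26972441  0.006     ]
```

Run:
```python
from h import *
for p in np.arange(.6,1.11,.05):
    s=inverse_kinematics(mugtcp([*(HC+[.025,0]),.20],0,p),q(0,p)); print(round(p,2),None if s is None else np.round(s,2))
D=(.079,0,-.0365); h=-1.736; M=np.array([.4456,-.1918,.0425])
command_gripper(.55)
t=mugtcp(M,h+np.pi,0,D); move_pose(t+[0,0,.10],q(h+np.pi)); movel(t,v=.15); f0=get_ft_force(); command_gripper(0); print("w",get_grip_width(),get_ft_force()-f0)
movel(t+[0,0,.006],v=.05); print("lift",get_ft_force()-f0,get_ft_torque())
for a in(.15,.3,.45):
    movel(mugtcp(M+[0,0,.006],h+a+np.pi,0,D),q(h+a+np.pi),v=.1)
t=mugtcp(M,h+.45+np.pi,0,D); print(movel(t+[0,0,-.001],v=.04,until_force=5),get_tcp_pos()); command_gripper(.5); movel(t+[0,0,.10],v=.2)
M2=M; move_pose(np.array([.40,-.22,.2]),q(-.3)); shot("wrist","m3"); print(mug("m3"),get_time())
```

```text
0.6 [ 0.01  0.41  1.72 -0.01  0.4   1.59]
0.65 [ 0.01  0.4   1.76 -0.02  0.33  1.59]
0.7 [ 0.01  0.39  1.8  -0.02  0.25  1.6 ]
0.75 [ 0.01  0.38  1.83 -0.04  0.18  1.62]
0.8 None
0.85 None
0.9 None
0.95 [ 0.01  0.37  1.97  3.2   0.15 -1.62]
1.0 [ 0.01  0.37  2.    3.18  0.23 -1.6 ]
1.05 [ 0.01  0.38  2.03  3.17  0.32 -1.6 ]
1.1 [ 0.01  0.39  2.06  3.17  0.41 -1.59]
w 0.13622315947835584 [-0.88234063 -0.83034139  3.14760067]
lift [ 0.50832064 -0.16772519 -1.90654916] [-0.16167175 -0.06119923 -0.00613487]
True [ 0.4676968  -0.26805547  0.00558753]
(array([ 0.44606488, -0.19108762]), np.float64(0.05028714846137823), np.float64(0.8193384223918575), np.float64(-1.2855316008843336), np.float64(0.0860638287239969)) 129.6333
```

Run:
```python
from h import *
h=-1.286; M=np.array([.4458,-.1913,.0425]); H=HC+[.025,0]
command_gripper(.5); t=mugtcp(M,h,0); move_pose(t+[0,0,.09],q(h)); movel(t,v=.15); f0=get_ft_force(); command_gripper(0); print("w",get_grip_width())
if get_grip_width()>.1:
    movel(t+[0,0,.16],v=.2); print(get_ft_force()-f0,get_ft_torque(),get_time())
    for p,z in((0,.21),(.4,.21),(.74,.21),(.96,.21),(1.3,.20),(1.6,.185)):
        move_pose(mugtcp([*H,z],0,p),q(0,p)); print(p,round(get_time(),2),get_grip_width())
        if p==0: shot("top","P0")
    shot("top","P1")
```

```text
w 0.13323464731047044
[-0.8855206  -0.69751254 -2.71023655] [-0.06602086 -0.09216813  0.03198515] 133.075
0 134.64 0.13533057178222033
0.4 135.27 0.13346027928260734
0.74 135.81 0.13328233901095973
0.96 138.53 0.13199168972767736
1.3 139.18 0.1320347237814747
1.6 139.82 0.1364659547401696
```

Run:
```python
from h import *
H=HC+[.025,0]
for p,z in((1.78,.18),(1.95,.18)): move_pose(mugtcp([*H,z],0,p),q(0,p))
wait(.7); print(get_grip_width(),get_ft_force(),get_time())
for s in("top","side"):
    shot(s,"P2"+s); im,c=load("P2"+s)
    for b in blobs(im,(135,50,25),(178,255,200),6):
        P=onz(c,cen(b),.046)[0]
        if .55<P[0]<.85 and abs(P[1])<.25: print(s,"plum?",np.round(P,3),cv2.contourArea(b))
    for b in blobs(im,(95,70,60),(118,255,255),100):
        P=onz(c,cen(b),.18)[0]; print(s,"blue",np.round(P,3),cv2.contourArea(b))
```

```text
0.13643798005353544 [ 0.34691733  0.2339486  -1.93608869] 141.3333
top plum? [0.662 0.026 0.046] 38.0
top blue [0.708 0.019 0.18 ] 918.0
top blue [ 0.641 -0.549  0.18 ] 738.0
top blue [ 0.878 -0.596  0.18 ] 226.5
top blue [0.406 0.124 0.18 ] 113.0
side plum? [0.658 0.024 0.046] 60.0
side blue [ 0.598 -0.656  0.18 ] 2379.5
side blue [0.709 0.032 0.18 ] 864.5
side blue [ 1.158 -0.105  0.18 ] 244.0
side blue [ 0.443 -0.122  0.18 ] 228.0
```

Run:
```python
from h import *
H=HC+[.025,0]; h=-1.286; M=np.array([.4450,-.1915,.0425])
for p,z in((1.5,.2),(.96,.22),(.74,.22),(0,.21)): move_pose(mugtcp([*H,z],0,p),q(0,p))
print(get_ft_force(),get_grip_width(),get_time())
t=mugtcp(M,h,0); move_pose(t+[0,0,.16],q(h)); shot("top","Q0")
movel(t+[0,0,.02],v=.2); print(movel(t+[0,0,-.003],v=.04,until_force=4),get_tcp_pos()[2]-t[2],get_time())
im,c=load("Q0"); print([(np.round(onz(c,cen(b),.046)[0],3).tolist(),cv2.contourArea(b)) for b in blobs(im,(135,50,25),(178,255,200),6)][:8])
print([(np.round(onz(c,cen(b),.055)[0],3).tolist(),cv2.contourArea(b)) for b in blobs(im,(18,90,90),(36,255,255),60)])
```

```text
[ 0.26594486  0.46938677 -1.14254181] 0.13786451423343074 146.8833
True -0.00018644879395528224 149.8583
[([0.663, 0.029, 0.046], 62.0), ([0.631, -0.011, 0.046], 53.0), ([0.628, 0.061, 0.046], 52.0)]
[([0.677, -0.785, 0.055], 1578.0), ([0.681, 0.08, 0.055], 316.0), ([0.687, -0.041, 0.055], 305.0), ([0.856, -0.661, 0.055], 227.0), ([0.89, 0.29, 0.055], 208.0), ([0.547, 0.01, 0.055], 112.5)]
```

Run:
```python
from h import *
command_gripper(.5); p=get_tcp_pos(); movel([p[0],p[1],.12],v=.2); move_pose([.42,-.36,.2],q(-.2)); shot("wrist","t1m"); print(mug("t1m") if 0 else "",get_time())
command_gripper(0); move_pose([.42,-.40,.22],q(-.2)); shot("wrist","t2m"); print(get_time())
for s in("t1m","t2m"):
    im,c=load(s)
    for b in blobs(im,(0,150,80),(8,255,255),60)+blobs(im,(174,150,80),(180,255,255),60):
        print(s,"red",np.round(cen(b)),cv2.contourArea(b),np.round(onz(c,cen(b),.05)[0],4))
    for b in blobs(im,(30,15,120),(80,120,255),150):
        P=onz(c,b.reshape(-1,2),.076)[:,:2].astype(np.float32)*1000; print(s,"lcd",cv2.contourArea(b),cv2.minAreaRect(P))
    hsv=cv2.cvtColor(im,cv2.COLOR_RGB2HSV); m=cv2.inRange(hsv,(0,0,215),(180,30,255)); m[225:]=0
    for b in cv2.findContours(cv2.morphologyEx(m,cv2.MORPH_OPEN,np.ones((3,3))),0,1)[0]:
        if cv2.contourArea(b)>400: P=onz(c,b.reshape(-1,2),.076)[:,:2].astype(np.float32)*1000; print(s,"white",cv2.contourArea(b),cv2.minAreaRect(P))
```

```text
152.475
153.6167
t1m red [304.  90.] 273.5 [ 0.5046 -0.3659  0.05  ]
t1m lcd 1693.0 ((535.8532104492188, -379.4883728027344), (48.62744140625, 24.35521697998047), 69.53649139404297)
t1m white 5363.5 ((535.1322021484375, -378.4822692871094), (77.65350341796875, 47.772029876708984), 69.35517883300781)
t1m white 1724.0 ((503.8468933105469, -632.6132202148438), (47.374755859375, 37.2163200378418), 79.17402648925781)
t2m red [264. 101.] 218.5 [ 0.5045 -0.366   0.05  ]
t2m red [624.  46.] 2259.0 [ 0.4865 -0.7224  0.05  ]
t2m lcd 1435.0 ((535.8723754882812, -379.2338562011719), (48.604393005371094, 24.24860382080078), 69.35923767089844)
t2m white 526.5 ((394.950439453125, -706.7672729492188), (25.338119506835938, 31.405048370361328), 54.53703689575195)
t2m white 4457.5 ((535.197021484375, -378.68377685546875), (76.98429870605469, 47.13019561767578), 69.42034912109375)
t2m white 3047.5 ((509.10931396484375, -652.9658813476562), (75.96051025390625, 48.84095764160156), 76.75849151611328)
```

Run:
```python
from h import *
a=-.36; u=np.array([np.cos(a),np.sin(a),0]); B=np.array([.4968,-.3642,.044]); pt=.35
T=lambda s:B+s*u+[*(.0026*u[:2]),-.0364]
print(get_grip_width()); move_pose(T(-.04)+[0,0,.05],q(a,pt)); movel(T(-.04),v=.15); wait(.1); f0=get_ft_force(); s0=get_tcp_pos()
h=movel(T(.09),v=.04,until_force=11); f=get_ft_force()-f0; print(h,(get_tcp_pos()-s0)@u-.04,f@u,f,get_time())
shot("wrist","b1")
```

```text
0.004924578518224938
True 0.019436975380816193 -4.604151158835664 [-4.70973375  0.55731099  3.30346746] 156.675
```

Run:
```python
from h import *
a=-.36; u=np.array([np.cos(a),np.sin(a),0])
f0=np.zeros(3)
for k in range(24):
    p=get_tcp_pos(); movel(p+.003*u,v=.03); f=get_ft_force(); print(k,round(f@u,1),round(f[2],1),end=" | ")
    if f@u<-11: break
wait(.4); f=get_ft_force(); print(f@u,f,get_tcp_pos(),get_time())
```

```text
0 -9.9 5.6 | 1 -12.8 6.5 | -13.36844721667211 [-13.67831476   1.60941625   6.28246777] [ 0.52044594 -0.37078651  0.00406727] 157.625
```

Run:
```python
from h import *
a=-.36; u=np.array([np.cos(a),np.sin(a),0])
shot("side","b2"); shot("wrist","b3")
p=get_tcp_pos(); movel(p-.06*u,v=.15); movel(p-.06*u+[0,0,.09],v=.2); move_pose([.42,-.40,.22],q(-.2)); shot("wrist","t3m"); print(get_time())
for s in("t2m","t3m"):
    im,c=load(s); print(s)
    for b in blobs(im,(0,150,80),(8,255,255),60): print("red",cv2.contourArea(b),np.round(onz(c,cen(b),.05)[0],4))
    for b in blobs(im,(30,15,120),(80,120,255),150):
        P=onz(c,b.reshape(-1,2),.076)[:,:2].astype(np.float32)*1000; print("lcd",cv2.minAreaRect(P))
    # brightness profile along the push axis behind the timer, at the LCD centre line and z of upstand top
    L=np.array([.5352,-.3786])
    for lat in(-.02,0,.02):
        S=np.arange(.0,.12,.004); P=np.c_[L+S[:,None]*u[:2]+lat*np.array([-u[1],u[0]]),0*S+.061]; w=np.round(proj(c,P)).astype(int); print(lat,[int(im[v,x].mean()) if 0<=v<400 else -1 for x,v in w])
```

```text
159.65
t2m
red 218.5 [ 0.5045 -0.366   0.05  ]
lcd ((535.8723754882812, -379.2338562011719), (48.604393005371094, 24.24860382080078), 69.35923767089844)
-0.02 [209, 210, 209, 207, 87, 194, 238, 188, 166, 126, 126, 194, 200, 204, 204, 205, -1, -1, -1, -1, -1, -1, -1, -1, -1, -1, -1, -1, -1, -1]
0 [211, 210, 210, 208, 93, 212, 242, 187, 146, 127, 140, 190, 204, 204, 205, -1, -1, -1, -1, -1, -1, -1, -1, -1, -1, -1, -1, -1, -1, -1]
0.02 [211, 211, 210, 210, 89, 176, 238, 181, 190, 190, 186, 189, 191, 189, -1, -1, -1, -1, -1, -1, -1, -1, -1, -1, -1, -1, -1, -1, -1, -1]
t3m
red 252.0 [ 0.5179 -0.3715  0.05  ]
lcd ((549.203125, -384.52325439453125), (48.52614974975586, 24.237728118896484), 69.51148986816406)
-0.02 [201, 92, 208, 209, 209, 209, 209, 202, 85, 224, 231, 195, 200, 204, 204, -1, -1, -1, -1, -1, -1, -1, -1, -1, -1, -1, -1, -1, -1, -1]
0 [183, 90, 210, 210, 210, 210, 210, 197, 87, 235, 226, 189, 205, 204, -1, -1, -1, -1, -1, -1, -1, -1, -1, -1, -1, -1, -1, -1, -1, -1]
0.02 [153, 95, 211, 210, 210, 210, 210, 203, 88, 242, 228, 190, 191, -1, -1, -1, -1, -1, -1, -1, -1, -1, -1, -1, -1, -1, -1, -1, -1, -1]
```

Run:
```python
from h import *
a=-.36; u=np.array([np.cos(a),np.sin(a),0]); B=np.array([.4968,-.3642,.044]); pt=.35
T=lambda s,d=-.009:B+s*u+[*(.0026*u[:2]),-.0364+d]
move_pose(T(-.04)+[0,0,.05],q(a,pt)); movel(T(-.04),v=.15); print(get_tcp_pos()[2]); movel(T(.005),v=.1); f0=get_ft_force()
for s in np.arange(.009,.05,.002):
    movel(T(s),v=.03); f=get_ft_force()-f0; print(round(s,3),round(f@u,1),round(f[2],1),end=" | ")
    if f@u<-15: break
wait(.4); f=get_ft_force()-f0; print(f@u,f,get_time())
```

```text
-0.0005200579731822544
0.009 0.5 -0.0 | 0.011 0.5 -0.6 | 0.013 0.5 -0.1 | 0.015 0.8 0.7 | 0.017 -1.9 1.3 | 0.019 -3.4 1.7 | 0.021 -4.0 2.8 | 0.023 -6.3 3.2 | 0.025 -15.0 11.0 | -15.05324231828824 [-15.66873885   1.10402454  10.75471604] 164.2083
```

Run:
```python
from h import *
S=json.load(open("st.json")); a=-.36; u=np.array([np.cos(a),np.sin(a),0]); p=get_tcp_pos(); movel(p-.06*u,v=.15); movel(p-.06*u+[0,0,.11],v=.2)
move_pose([.42,-.10,.22],q(0)); shot("wrist","e1"); print(mug("e1"),markang("e1",S["N"]),get_time())
im,c=load("e1"); m=cv2.inRange(cv2.cvtColor(im,cv2.COLOR_RGB2HSV),(8,50,110),(24,220,255)); m[225:]=0
for b in cv2.findContours(m,0,1)[0]:
    if cv2.contourArea(b)>80: P=onz(c,b.reshape(-1,2),.005)[:,:2]; print(P.min(0),P.max(0))
im,c=shot("top","e2"); print([(np.round(onz(c,cen(b),.046)[0],3).tolist()) for b in blobs(im,(135,50,25),(178,255,200),6)][:8],[(np.round(onz(c,cen(b),.055)[0],3).tolist()) for b in blobs(im,(18,90,90),(36,255,255),60)])
```

```text
(array([ 0.44562067, -0.19271358]), np.float64(0.04933543116013607), np.float64(0.8192090395480226), np.float64(-1.265279886226041), np.float64(0.08326720919270399)) (np.float64(-2.985), 1.0) 166.5833
[ 0.39862661 -0.20559422] [ 0.49986684 -0.13748604]
[0.53358673 0.00375453] [0.57497315 0.04969218]
[[0.663, 0.029, 0.046], [0.628, 0.061, 0.046], [0.631, -0.011, 0.046]] [[0.677, -0.784, 0.055], [0.68, 0.08, 0.055], [0.687, -0.041, 0.055], [0.856, -0.662, 0.055], [0.891, 0.29, 0.055], [0.547, 0.01, 0.055]]
```

```bash
python3 -c "
from station import *
print(job_done(),get_time())"
```

```text
the job is handed in; nothing more can be done
the job is handed in; nothing more can be done
```

I handed the job in at about 167 s: nut at its stop, both lemons and all three plums in the hopper, mug on its coaster, timer button pressed fully in against the upstand. The spanner went back on its rest right after the nut, before the fruit and mug rather than after them.

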